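Clear used sample pots through the discard station

ROBOT

A 6-joint arm with a two-finger parallel gripper is mounted at the origin on the work surface. World frame = base frame: x ahead of the robot, y to its left, z up, the work surface at z = 0. Lengths are in m, angles in rad, forces in N, time in s.
With the tool pointing down it reaches from about 0.35 to 0.975 m from the base axis. Payload 4.9 kg.
Tool frame: the origin (TCP) lies on the front face of the gripper's body, between the roots of the fingers; the fingertips stand 73 mm ahead of it and the grasp point (between the pads) lies 54 mm ahead of it (tip_extent is the distance from the TCP to the fingertips, in m); y points along the fingers, x is the direction in which the jaws open and shut, and the axes are right-handed (so a half turn about y gives the same grasp; the last joint's range is limited). The gripper opens to 85 mm and grips with 20 to 120 N. Pads are 22 mm wide; open, the fingers measure 114 mm over their backs; the gripper's body (76 mm by 85 mm) begins 54 mm behind the grasp point. The pads swing forward as they close: fully open they stand 13 mm farther back than shut.
Start: joints at [1.043, 0.053, 1.613, -0, 1.476, -0.119], TCP at [0.248, 0.573, 0.304] pointing down, gripper open.
Joint ranges: [-3.01, 3.01], [-1.01, 2.22], [0.06, 2.58], [-1.02, 4.17], [0.09, 2.62], [-3.14, 3.14]. Speed limits (rad/s): [2.57, 2.57, 3.14, 3.14, 3.14, 3.14].

INTERFACE

Orientations are given as a unit quaternion [w, x, y, z].
In Python, from plant import state, grab_frame, camera_info, job_done, tip_extent gives the robot as it stands.
- The arm moves only by the tool carry_out, never from a script. Its argument "rows" is a list that holds one entry, the list of rows, each a list of 7 numbers: the turn, a rotation vector about the world's x, y, z as a fraction of full scale, then the shift along the world's x, y, z as a fraction of full scale, then the finger opening in mm, from 0 to 85.4. A call has 1 to 5 rows; each row shifts and turns the commanded pose from where the row before left it; what a row does not reach is not made up. Full scale, the value 1, is 40 mm for a shift and 4 degrees for a turn. A row lasts 1/10 s, in which the tool goes at most 50 mm and 8.59 degrees, less where a joint would pass 70% of its speed; a pose out of reach is approached as far as the arm can. A call with a number of a shift or a turn outside -1 to 1 is refused whole. A call with a gripper value outside its range is refused whole. The fingers move at their own pace and stop on an object; the grip force is fixed at half the most. Time passes only in rows, so rows that do not move let the fingers close. It gives the time, the measured TCP pose, the force and the opening at its end, in the units of the state.
- state(): the state, without advancing time (a new reading comes with each control period).
- grab_frame(name): name is "scene" or "top" or "wrist"; returns the picture (400x640x3 uint8, blue, green, red); there is no depth.
- camera_info(name): a dict with "intrinsics" (3x3 intrinsics, pixels), "xyz" and "rotation" of the camera in the world; the wrist camera has in their place "tool_from_camera" (4x4, takes a point from camera to tool coordinates, whose origin is the TCP and whose axes are the tool frame's). Camera axes: x right, y down, z forward; pixel columns grow to the right and rows downward; lengths in m; the calibration is good to about 2 mm. A picture is of the moment at which its call begins: read the wrist's pose just before it. camera_info takes no time and is no camera call.
- job_done(): hands the job in, once; it reports no verdict.
The state is a dict: "time": time; "joint_pos": joint angles; "joint_vel": joint speeds; "joint_efforts": joint torques, N m; "tool_pos": TCP position; "tool_rot": TCP orientation; "contact_force": force on the tool from outside, world axes, zero at the start; "ft_torque": the same for the moment, N m; "gripper_width": opening from 0.0 (shut) to 1.0 (fully open).
Only numpy, scipy, OpenCV 4.12 (cv2) and the standard library are available. Lean on these libraries where they do the work, as an engineer would, in place of code of your own. Each camera call takes 0.05 s, during which the arm holds its last target.

TASK

Slide the discard station's cover open, gather all the used sample pots (amber with orange caps; there are three to five) into the steel tray, and tip the tray so that they all drop into the station's hopper. Then slide the cover fully shut and only after that press the red release tab right down so that the pots fall through the trap into the clear bin, and finish with the empty tray lying flat back on its rubber mat, squarely and with its grip plate where it was. Leave the fresh white pots and the other things on the bench where they are.

Things in the scene. Friction and masses are not known exactly. Their poses are not given: they have to be found in the camera images.
- pot1_mid (a point): used sample pot: square amber plastic body 32 x 32 mm, 44 mm tall, with a round orange cap (29 mm across, 16 mm high); 60 mm tall over all, about 30 g. This point is its centre, 30 mm above its foot; z runs up to the cap, x and y square to its flat sides. Stands on the bench at the start
- pot2_mid (a point): used sample pot: square amber plastic body 32 x 32 mm, 44 mm tall, with a round orange cap (29 mm across, 16 mm high); 60 mm tall over all, about 30 g. This point is its centre, 30 mm above its foot; z runs up to the cap, x and y square to its flat sides. Stands on the bench at the start
- pot3_mid (a point): used sample pot: square amber plastic body 32 x 32 mm, 44 mm tall, with a round orange cap (29 mm across, 16 mm high); 60 mm tall over all, about 30 g. This point is its centre, 30 mm above its foot; z runs up to the cap, x and y square to its flat sides. Stands on the bench at the start
- pot4_mid (a point): used sample pot: square amber plastic body 32 x 32 mm, 44 mm tall, with a round orange cap (29 mm across, 16 mm high); 60 mm tall over all, about 30 g. This point is its centre, 30 mm above its foot; z runs up to the cap, x and y square to its flat sides. Stands on the bench at the start
- pot5_mid (a point): used sample pot: square amber plastic body 32 x 32 mm, 44 mm tall, with a round orange cap (29 mm across, 16 mm high); 60 mm tall over all, about 30 g. This point is its centre, 30 mm above its foot; z runs up to the cap, x and y square to its flat sides. Stands on the bench at the start
- fresh1_mid (a point): fresh sample pot, same shape and size as the used ones but white with a blue cap: not to be disturbed. This point is its centre; z runs up to the cap
- fresh2_mid (a point): fresh sample pot, same shape and size as the used ones but white with a blue cap: not to be disturbed. This point is its centre; z runs up to the cap
- tray_mid (a point): steel discard tray, loose, 0.25 kg; this point is on the top of its 4 mm thick floor, z up. Walls 40 mm high, 121 mm wide inside (y), polished so that pots slide easily. Flat floor from x = -85 to +78 mm. The pouring end (-x) has no end wall: the floor turns up 15 degrees there to a lip at x = -115 mm, 8 mm above the floor. End wall at +x
- tray_grip (a point): centre of the gripping part of the tray's black upright grip plate on the outside of its end wall: plate 14 mm thick along the tray's x, 60 mm wide along y, its top 20 mm above this point, free of the end wall from 32 mm below this point upward. This point is at x = 88, z = 68 mm from tray_mid; same axes
- mat: black rubber mat, 235 x 150 mm, 3 mm thick, fixed to the bench; the tray's place. Origin on the bench where the tray's floor centre point (tray_mid) belongs; x as the tray's x when it is put back (grip plate towards +x)
- station: discard station, fixed to the bench: 166 x 364 mm, long along its y, 226 mm tall; clear bin below, hopper above on its +y half, red release tab on its -y half. Origin at the centre of its underside; z up
- hopper (a point): centre of the mouth of the station's hopper, level with its rim, 226 mm above the bench; axes as the station's. The mouth is 120 mm along x and 160 mm along y, with straight polished walls; its floor is a two-leaf trap 98 mm below the rim. Along its -x side (the robot's side) a thin splash guard rises 40 mm above the rim
- bin (a point): centre of the inner floor of the station's clear bin (6 mm above the bench, 150 x 350 mm inside, ceiling about 124 mm above the bench), below the hopper's trap; same axes as hopper, from which it is 90 mm towards -y
- cover (a joint): sliding cover of the hopper: 0 shut, 0.168 m fully open; opens towards the station's -y and then lies over the release tab; it stays where it is left and takes about 2 N to slide. It starts shut or a little ajar
- cover_grip (a point): centre of the cover's black upright handle plate: 14 mm thick along the station's y, 60 mm along x, 36 mm high (its foot on the cover 18 mm below this point)
- tab (a joint): release tab: 0 up, 0.35 rad fully pressed (35 mm of travel at its top); spring loaded, 6 to 11 N at its red end. Pressing it swings the two trap leaves down, letting go closes them by spring (a pot standing in the bin may hold them ajar, which does no harm); if a pot hangs in the trap, press again. The cover hides it once it is over 100 mm open
- tab_top (a point): middle of the top face of the red end of the release tab (50 x 45 mm), 216 mm above the bench when up, 190 mm towards the station's -y from the hopper's centre, between the station's two side panels (120 mm apart, tops at 226 mm); it is pressed straight down
- slide_box: blue slide box 85 x 170 x 35 mm, not to be disturbed; origin at the centre of its underside
- dishes: stack of culture dishes 94 mm across, 38 mm high, not to be disturbed; origin at the centre of its underside
- beaker: glass beaker 90 mm across, 110 mm tall, not to be disturbed; origin at the centre of its underside
Things that resemble listed ones, but are neither listed nor needed, are in the scene too. Leave any pink look-alike of the part that bears pot4_mid alone.

How it is judged:
By the outcome, as a careful person would: the job done as asked, in the order asked, and still so for the second after the job is handed in, with the robot touching nothing.
Of pot1, pot2, pot3, pot4, pot5 only 3 to 5 are there at a start; the rules pass over those that are not, and their reading is None.
At some moment in a run one of pot1, pot2, pot3, pot4, pot5 may be knocked a few centimetres aside while the robot is not near it.
It also fails if it takes over 210 s, if anything falls off the work surface, if the arm or the gripper's body presses on something with over 40 N, if the wrist force passes 120 N, or if a joint passes its speed limit or range.

## Working session

There is one attempt and no reset: what is moved stays moved. The work goes in short steps, Python scripts to look and compute and a tool call to move; the robot and the scene stay as the last step left them, time stands still between calls to the robot, and variables do not carry over. Pictures are saved under pics/ and viewed, and the job is handed in when it is done.

Besides the shell and the picture viewer there is one more tool, called after "Emit:" as name([rows], argument=value, ...), one row to a line, values as JSON. carry_out: Moves the arm, as the interface text tells. Shift numbers are shares of 40 mm and turn numbers shares of 4 degrees, none past 1 either way. Its arguments: {"type":"object","properties":{"rows":{"type":"array"}},"required":["rows"]}

```bash
ls; mkdir -p pics
python3 - <<'E'
from plant import *
import cv2
print(state())
for n in("scene","top","wrist"):
    cv2.imwrite(f"pics/{n}0.png",grab_frame(n)); print(n,camera_info(n))
print(tip_extent)
E
```

```text
pics
{'time': 0.0, 'joint_pos': array([ 1.04301170e+00,  5.33585026e-02,  1.61430045e+00, -2.58847046e-05,
        1.47600363e+00, -1.19024042e-01]), 'joint_vel': array([-3.92433554e-05, -1.56060309e-03, -2.91091034e-05,  1.03451248e-03,
       -2.66091960e-03,  5.18844943e-05]), 'joint_efforts': array([-7.09919914e-05, -3.93683124e+01, -3.70178461e+01, -9.67062351e-05,
        7.09698055e-03,  3.15658633e-05]), 'tool_pos': array([0.24819596, 0.57308478, 0.302658  ]), 'tool_rot': array([-0.59073852,  0.59140723,  0.38746275, -0.38876485]), 'contact_force': array([ 9.55803288e-01, -3.12432592e-01, -4.83365279e-04]), 'ft_torque': array([-0.02978024, -0.00221668,  0.01912347]), 'gripper_width': 0.9970177380853309}
scene {'intrinsics': array([[443.56238144,   0.        , 313.34383029],
       [  0.        , 443.56238144, 194.02640892],
       [  0.        ,   0.        ,   1.        ]]), 'xyz': array([0.96531158, 0.83467315, 0.8229369 ]), 'rotation': array([-0.10043966,  0.21964071,  0.87034418, -0.4291513 ])}
top {'intrinsics': array([[439.16636425,   0.        , 318.56394648],
       [  0.        , 439.16636425, 208.06823223],
       [  0.        ,   0.        ,   1.        ]]), 'xyz': array([0.47735837, 0.04122674, 1.36869073]), 'rotation': array([-0.01947603,  0.71436796, -0.69935142,  0.0143769 ])}
wrist {'intrinsics': array([[295.31085759,   0.        , 327.83828513],
       [  0.        , 295.31085759, 204.47024892],
       [  0.        ,   0.        ,   1.        ]]), 'tool_from_camera': array([[ 9.99999641e-01,  6.29906834e-04, -5.66713887e-04,
         2.02557732e-04],
       [ 7.39381344e-04, -3.22047408e-01,  9.46723254e-01,
        -7.03422666e-02],
       [ 4.13838709e-04, -9.46723333e-01, -3.22047758e-01,
         8.29085030e-02],
       [ 0.00000000e+00,  0.00000000e+00,  0.00000000e+00,
         1.00000000e+00]])}
0.0726
```

View images.

View pics/scene0.png

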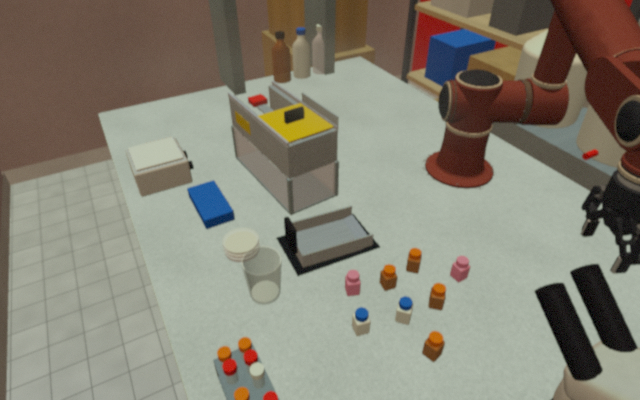

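View pics/top0.png

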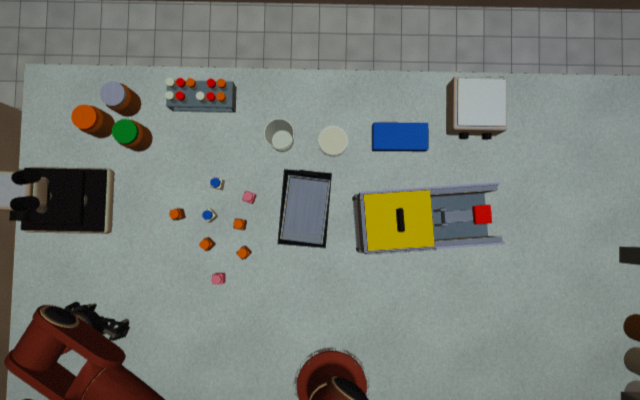

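View pics/wrist0.png

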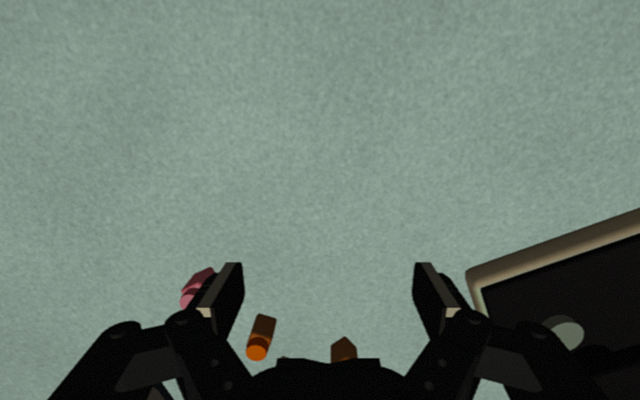

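```bash
cat > h.py <<'E'
from plant import *
import cv2, numpy as np
from scipy.spatial.transform import Rotation as R
def q2R(q): return R.from_quat([q[1],q[2],q[3],q[0]]).as_matrix()
def cam(n):
    c=camera_info(n);K=c["intrinsics"]
    if n=="wrist":
        s=state();T=np.eye(4);T[:3,:3]=q2R(s["tool_rot"]);T[:3,3]=s["tool_pos"]
        T=T@c["tool_from_camera"];return K,T[:3,:3],T[:3,3]
    return K,q2R(c["rotation"]),c["xyz"]
def ray(C,u,v,z):
    K,Rm,p=C;d=Rm@np.linalg.inv(K)@np.array([u,v,1.]);return p+d*(z-p[2])/d[2]
def proj(C,P):
    K,Rm,p=C;a=K@(Rm.T@(np.asarray(P)-p));return a[:2]/a[2]
def tri(C1,uv1,C2,uv2):
    A=[];b=[]
    for (K,Rm,p),uv in((C1,uv1),(C2,uv2)):
        d=Rm@np.linalg.inv(K)@np.array([*uv,1.]);d/=np.linalg.norm(d);M=np.eye(3)-np.outer(d,d);A.append(M);b.append(M@p)
    return np.linalg.lstsq(np.vstack(A),np.hstack(b),rcond=None)[0]
def st():
    s=state();print("t",round(s["time"],2),"pos",s["tool_pos"].round(4),"rotcols x,y",q2R(s["tool_rot"])[:,:2].T.round(3).tolist(),"F",s["contact_force"].round(1),"w",round(s["gripper_width"],3));return s
E
python3 - <<'E'
from h import *
im=cv2.imread("pics/top0.png");sc=cv2.imread("pics/scene0.png")
C=cam("top");S=cam("scene")
hsv=cv2.cvtColor(im,cv2.COLOR_BGR2HSV)
m=cv2.inRange(hsv,(5,150,80),(20,255,255))
n,l,s,c=cv2.connectedComponentsWithStats(m)
for i in range(1,n):
    if s[i,4]>15: print("orange",s[i],c[i].round(1),ray(C,*c[i],.05).round(3))
hsv=cv2.cvtColor(sc,cv2.COLOR_BGR2HSV)
m=cv2.inRange(hsv,(5,150,60),(20,255,255))
n,l,s,c=cv2.connectedComponentsWithStats(m)
for i in range(1,n):
    if s[i,4]>30: print("scene",s[i],c[i].round(1),ray(S,*c[i],.035).round(3))
a=cv2.resize(im[160:300,160:270],None,fx=5,fy=5,interpolation=cv2.INTER_CUBIC)
cv2.imwrite("pics/c1.png",a[:600])
b=cv2.resize(im[160:262,270:400+110],None,fx=3.3,fy=3.3,interpolation=cv2.INTER_CUBIC)
cv2.imwrite("pics/c2.png",b)
cv2.imwrite("pics/c3.png",cv2.resize(sc[70:290,220:400],None,fx=2.7,fy=2.7,interpolation=cv2.INTER_CUBIC))
print(st())
E
```

```text
orange [185  78  11   9  63] [190.1  82.2] [0.917 0.452 0.05 ]
orange [217  79   9   9  61] [220.9  82.6] [0.917 0.358 0.05 ]
orange [121  85  10  23  83] [126.4  96.4] [0.869 0.645 0.05 ]
orange [216  92  10   9  67] [220.4  96. ] [0.876 0.358 0.05 ]
orange [ 72 105  31  25 612] [ 86.5 116.8] [0.804 0.764 0.05 ]
orange [133 121  10  23  77] [138.5 132.8] [0.758 0.603 0.05 ]
orange [169 209  13  11 108] [175.3 213.7] [0.514 0.482 0.05 ]
orange [233 219  12  10  99] [238.7 223.5] [0.489 0.29  0.05 ]
orange [200 238  13  12 106] [205.6 243.7] [0.426 0.388 0.05 ]
orange [237 247  13  12 106] [242.9 252.3] [0.403 0.275 0.05 ]
orange [  17  317   89   73 1064] [ 57.8 350.3] [0.101 0.817 0.05 ]
orange [297 352  69  48 738] [331.6 368.5] [0.067 0.003 0.05 ]
orange [ 11 366  39  31 166] [ 29.9 380.4] [0.011 0.896 0.05 ]
orange [ 86 370  32  30 273] [101.5 388.6] [-0.008  0.682  0.05 ]
scene [268   0  35  26 577] [285.3  10.1] [-0.235 -1.828  0.035]
scene [337   0  30  26 454] [351.    9.9] [-0.591 -1.62   0.035]
scene [ 556    0   84  131 5385] [606.6  47.1] [-1.333 -0.419  0.035]
scene [419
[... 1045 characters left out ...]
 F [0.5 0.4 0.4] w 1.0
{'time': 0.15, 'joint_pos': array([ 1.04298950e+00,  5.32678790e-02,  1.61397237e+00, -5.33366097e-05,
        1.47600296e+00, -1.18999592e-01]), 'joint_vel': array([ 0.00132614, -0.00238065, -0.00249576, -0.00025075,  0.00206011,
        0.00109149]), 'joint_efforts': array([ 3.79615358e-04, -3.94242346e+01, -3.70723343e+01, -1.24874150e-04,
        4.65180085e-03,  2.16832905e-05]), 'tool_pos': array([0.24827033, 0.57317379, 0.3029102 ]), 'tool_rot': array([-0.59080462,  0.59135845,  0.38758685, -0.38861488]), 'contact_force': array([0.51468089, 0.42611102, 0.41749484]), 'ft_torque': array([-0.0139561 ,  0.01403747,  0.06348304]), 'gripper_width': 0.9997686207419152}
```

View pics/c1.png

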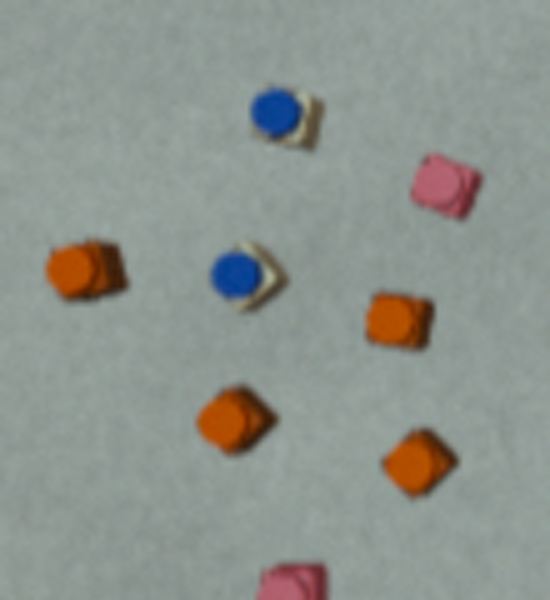

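View pics/c2.png

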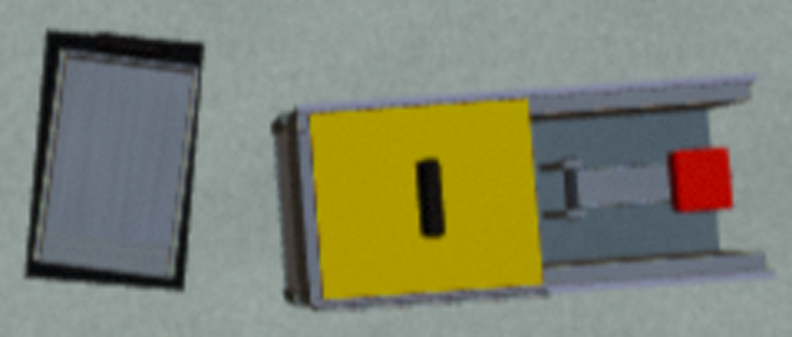

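View pics/c3.png

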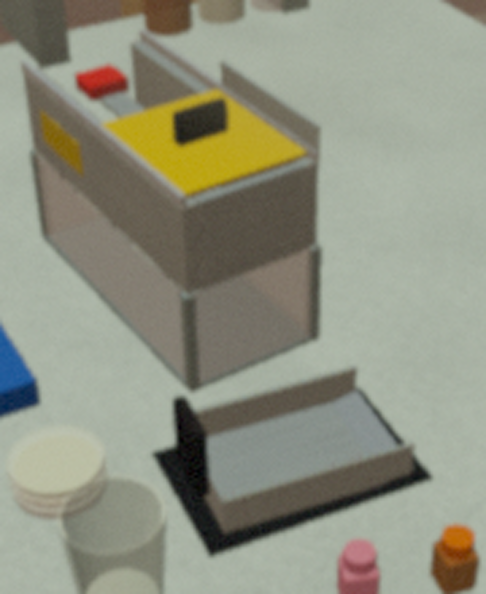

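Run:
```python
from h import *
im=cv2.imread("pics/top0.png");sc=cv2.imread("pics/scene0.png")
C=cam("top");S=cam("scene")
print(proj(C,[0.248,.573,.303]))
hsv=cv2.cvtColor(im,cv2.COLOR_BGR2HSV)
def rect(m,z,name,k=30,roi=None):
    if roi: 
        q=np.zeros_like(m);x0,y0,x1,y1=roi;q[y0:y1,x0:x1]=m[y0:y1,x0:x1];m=q
    cs,_=cv2.findContours(m,cv2.RETR_EXTERNAL,cv2.CHAIN_APPROX_NONE)
    for c in cs:
        if cv2.contourArea(c)<k: continue
        P=np.array([ray(C,*p[0],z)[:2] for p in c],dtype=np.float32)
        r=cv2.minAreaRect(P); print(name,np.round(r[0],4),np.round(r[1],4),round(r[2],2), np.round(cv2.boxPoints(r),3).tolist())
rect(cv2.inRange(hsv,(22,120,80),(35,255,255)),.226,"cover",roi=(340,170,460,270))
rect(cv2.inRange(hsv,(0,180,80),(4,255,255)),.216,"tab",roi=(450,180,520,250))
rect(cv2.inRange(hsv,(0,0,0),(180,255,45)),.262,"handle",roi=(385,200,415,240))
m=cv2.inRange(im,(0,0,0),(60,60,60))
m=cv2.morphologyEx(m,cv2.MORPH_CLOSE,np.ones((3,3)))
rect(m,.003,"mat",roi=(265,160,345,260))
rect(cv2.inRange(hsv,(100,100,60),(130,255,255)),.035,"box",roi=(360,110,440,160))
```

```text
[ 98.7255812 319.7425535]
cover [ 0.5062 -0.1587] [0.1476 0.1742] 5.18 [[0.42500001192092896, -0.07900000363588333], [0.4410000145435333, -0.25200000405311584], [0.5879999995231628, -0.23899999260902405], [0.5720000267028809, -0.06499999761581421]]
tab [ 0.5262 -0.3791] [0.0472 0.0434] 5.34 [[0.5009999871253967, -0.36000001430511475], [0.5049999952316284, -0.40299999713897705], [0.5519999861717224, -0.39800000190734863], [0.5479999780654907, -0.35499998927116394]]
handle [ 0.5059 -0.1557] [0.0528 0.0151] 1.21 [[0.4790000021457672, -0.14900000393390656], [0.47999998927116394, -0.164000004529953], [0.5320000052452087, -0.16300000250339508], [0.5320000052452087, -0.14800000190734863]]
mat [0.543  0.0958] [0.1481 0.2338] 86.49 [[0.421999990940094, 0.028999999165534973], [0.6549999713897705, 0.014999999664723873], [0.6639999747276306, 0.16300000250339508], [0.4309999942779541, 0.1770000010728836]]
box [ 0.7688 -0.1929] [0.0834 0.1715] 1.13 [[0.7250000238418579, -0.1080000028014183], [0.7289999723434448, -0.27900001406669617], [0.8119999766349792, -0.27799999713897705], [0.8090000152587891, -0.10599999874830246]]
```

Run:
```python
from h import *
im=cv2.imread("pics/top0.png");sc=cv2.imread("pics/scene0.png")
C=cam("top");S=cam("scene")
h1=cv2.cvtColor(im,cv2.COLOR_BGR2HSV);h2=cv2.cvtColor(sc,cv2.COLOR_BGR2HSV)
def cen(h,lo,hi,roi):
    x0,y0,x1,y1=roi;m=cv2.inRange(h,lo,hi)[y0:y1,x0:x1];M=cv2.moments(m,True);return np.array([M["m10"]/M["m00"]+x0,M["m01"]/M["m00"]+y0]),M["m00"]
a=cen(h1,(0,180,80),(4,255,255),(450,180,520,250));b=cen(h2,(0,180,80),(4,255,255),(240,85,280,110));print(a,b,tri(C,a[0],S,b[0]))
a=cen(h1,(22,120,80),(35,255,255),(340,170,460,270));print(a)
# cover corners tri from manual scene crop px (/2.7 + (220,70))
def s(u,v): return (u/2.7+220,v/2.7+70)
def t(u,v): return (u/3.3+270,v/3.3+160)
print("cov near+x corner",tri(C,t(310,115),S,s(186,195)))
print("cov near-x corner",tri(C,t(322,300),S,s(306,156)))
print("handle +x top",tri(C,t(429,158),S,s(175,112)),"-x top",tri(C,t(432,236),S,s(227,100)))
print("panel end +x",tri(C,t(752,75),S,s(25,65)),"panel end -x",tri(C,t(772,275),S,s(143,35)))
print("station near +x top corner",tri(C,t(298,112),S,s(186,205)))
print("guard start", tri(C,t(320,308),S,s(318,128)), "guard end",tri(C,t(548,292),S,s(223,65)))
```

```text
(array([482.3277592 , 213.88963211]), 299.0) (array([256.74038462,  99.74038462]), 104.0) [ 0.52809572 -0.38244812  0.20906156]
(array([398.55313276, 219.91250345]), 3623.0)
cov near+x corner [ 0.56803658 -0.06660285  0.232724  ]
cov near-x corner [ 0.42557243 -0.08006245  0.22903249]
handle +x top [ 0.53518763 -0.15384642  0.27253426] -x top [ 0.4760312  -0.15723316  0.26956405]
panel end +x [ 0.60670811 -0.41198753  0.23462879] panel end -x [ 0.45133262 -0.43004201  0.23013283]
station near +x top corner [ 0.57143581 -0.05804408  0.22714752]
guard start [ 0.41886813 -0.07392701  0.26153237] guard end [ 0.43537248 -0.24714006  0.2618949 ]
```

Run:
```python
from h import *
im=cv2.imread("pics/top0.png");sc=cv2.imread("pics/scene0.png")
cv2.imwrite("pics/d1.png",cv2.resize(im[170:270,345:515],None,fx=4.7,fy=4.7,interpolation=cv2.INTER_CUBIC))
cv2.imwrite("pics/d2.png",cv2.resize(sc[75:215,225:345],None,fx=4.2,fy=4.2,interpolation=cv2.INTER_CUBIC))
```

```text
(no output)
```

View pics/d1.png

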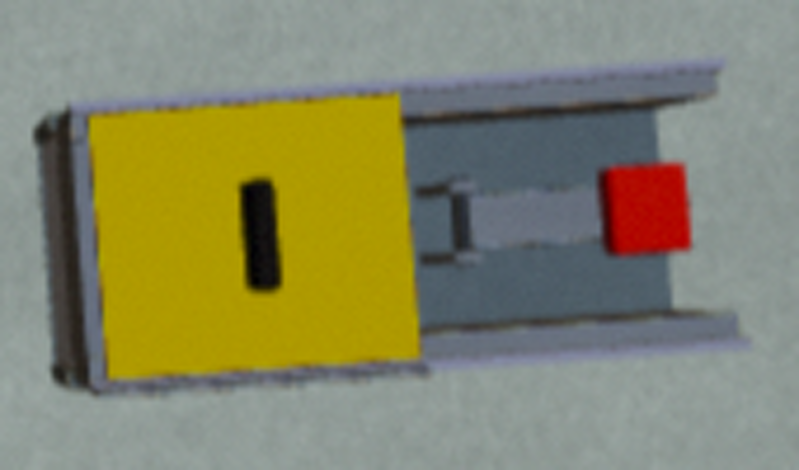

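View pics/d2.png

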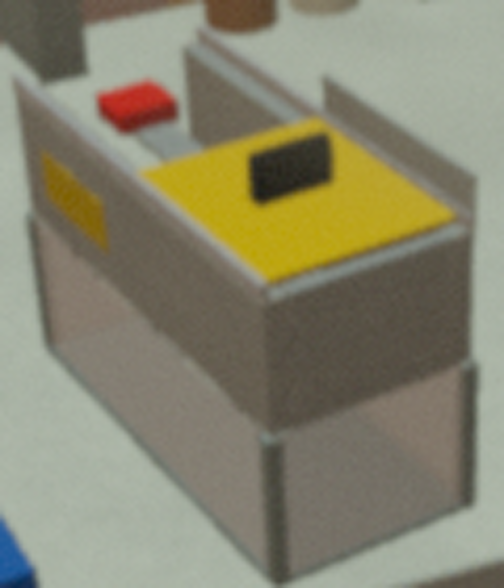

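Emit:
carry_out([
  [[0,0,1,0.3,-0.9,0.3,85],[0,0,1,0.3,-0.9,0.3,85],[0,0,1,0.3,-0.9,0.3,85],[0,0,1,0.3,-0.9,0.3,85],[0,0,1,0.3,-0.9,0.25,85]],
])

```text
time: 0.65
tool_pos: [0.3086, 0.3921, 0.3622]
tool_rot: [-0.514, 0.514, 0.486, -0.486]
contact_force: [0.5, 0.2, 0.4]
gripper_width: 0.992
```

Emit:
carry_out([
  [[0,0,1,0.3,-0.95,0,85],[0,0,1,0.3,-0.95,0,85],[0,0,0.2,0.3,-0.95,0,85],[0,0,0,0.3,-0.95,0,85],[0,0,0,0.3,-0.95,0,85]],
])

```text
time: 1.15
tool_pos: [0.3684, 0.202, 0.3617]
tool_rot: [-0.476, 0.476, 0.523, -0.523]
contact_force: [1.0, -0.8, -0.2]
gripper_width: 0.997
```

Emit:
carry_out([
  [[0,0,0,0.4,-0.95,0,60],[0,0,0,0.4,-0.95,0,60],[0,0,0,0.4,-0.95,0,60],[0,0,0,0.4,-0.95,0,60],[0,0,0,0.4,-0.95,0,60]],
])

```text
time: 1.65
tool_pos: [0.4486, 0.0118, 0.3617]
tool_rot: [-0.476, 0.476, 0.523, -0.523]
contact_force: [0.1, 0.7, -0.8]
gripper_width: 0.702
```

Run:
```python
from h import *
for n in("top","scene","wrist"): cv2.imwrite(f"pics/{n}1.png",grab_frame(n))
st();print(state()["joint_pos"].round(2))
```

```text
t 1.8 pos [0.4487 0.0118 0.3613] rotcols x,y [[-0.09, 0.996, 0.0], [-0.001, 0.0, -1.0]] F [-0.5 -0.   0.7] w 0.702
[-0.14 -0.41  1.93  0.    1.63 -1.8 ]
```

View pics/top1.png

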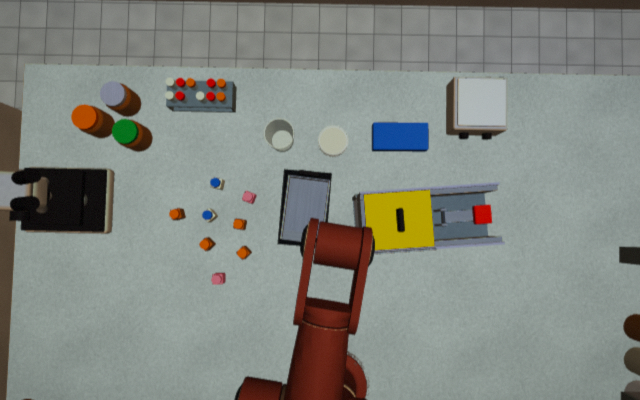

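View pics/wrist1.png

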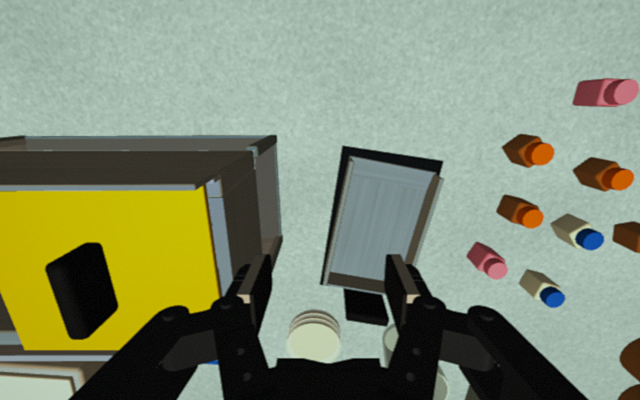

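Emit:
carry_out([
  [[0,0,0,0.28,-0.84,0,60],[0,0,0,0.28,-0.84,0,60],[0,0,0,0.28,-0.84,0,60],[0,0,0,0.28,-0.84,0,60],[0,0,0,0.28,-0.84,0,60]],
])

```text
time: 2.3
tool_pos: [0.5047, -0.1543, 0.3618]
tool_rot: [-0.476, 0.475, 0.523, -0.523]
contact_force: [0.2, -0.3, -0.3]
gripper_width: 0.702
```

Run:
```python
from h import *
C=cam("wrist");im=grab_frame("wrist");cv2.imwrite("pics/w2.png",im);st()
```

```text
t 2.35 pos [ 0.5056 -0.1583  0.3614] rotcols x,y [[-0.092, 0.996, -0.003], [0.0, -0.003, -1.0]] F [-2.  -2.5 -0. ] w 0.704
```

View pics/w2.png

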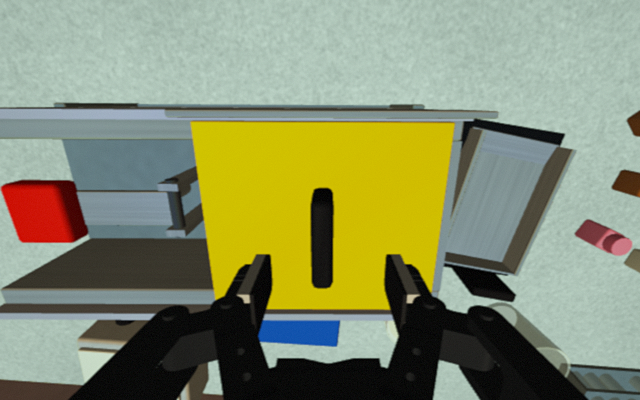

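Run:
```python
from h import *
C=cam("wrist")
for p in ([.5056,-.1557,.27],[.5355,-.153,.27],[.4757,-.158,.27],[.527,-.38,.214],[.521,-.347,.216]): print(p,proj(C,p))
for uv in((322,190),(321,287)): print(ray(C,*uv,.27))
for uv in((45,211),): print(ray(C,*uv,.216))
for uv in((192,122),(454,122),(216,310),(440,310)): print(ray(C,*uv,.23))
```

```text
[0.5056, -0.1557, 0.27] [332.35857185 248.26185665]
[0.5355, -0.153, 0.27] [332.01642583 290.33127874]
[0.4757, -0.158, 0.27] [333.43020418 201.48361796]
[0.527, -0.38, 0.214] [ 47.11993718 215.78271483]
[0.521, -0.347, 0.216] [ 86.24004996 213.25755891]
[ 0.46946499 -0.16515144  0.27      ]
[ 0.53368601 -0.1602502   0.27      ]
[ 0.52210967 -0.37883238  0.216     ]
[ 0.44249544 -0.25452724  0.23      ]
[ 0.42651733 -0.08258754  0.23      ]
[ 0.59123302 -0.24306527  0.23      ]
[ 0.57369222 -0.05998148  0.23      ]
```

Emit:
carry_out([
  [[0,0,0,0,0,-0.6,60],[0,0,0,0,0,-0.62,60],[0,0,0,0,0,0,0],[0,0,0,0,0,0,0],[0,0,0,0,0,0,0]],
])

```text
time: 2.85
tool_pos: [0.5049, -0.1542, 0.3148]
tool_rot: [-0.475, 0.477, 0.523, -0.523]
contact_force: [-0.2, -4.1, -0.3]
gripper_width: 0.196
```

Emit:
carry_out([
  [[0,0,0,0,0,0,0],[0,0,0,0,0,0,0],[0,0,0,0.02,-0.2,0,0],[0,0,0,0.05,-0.5,0,0],[0,0,0,0.05,-0.5,0,0]],
])

```text
time: 3.35
tool_pos: [0.5095, -0.2031, 0.315]
tool_rot: [-0.475, 0.476, 0.523, -0.523]
contact_force: [-3.0, 2.6, 7.9]
gripper_width: 0.15
```

Emit:
carry_out([
  [[0,0,0,0.05,-0.6,0,0],[0,0,0,0.05,-0.6,0,0],[0,0,0,0.05,-0.6,0,0],[0,0,0,0.05,-0.6,0,0],[0,0,0,0.05,-0.4,0,0]],
])

```text
time: 3.85
tool_pos: [0.5197, -0.3164, 0.3151]
tool_rot: [-0.475, 0.477, 0.523, -0.522]
contact_force: [-2.6, 2.2, 5.9]
gripper_width: 0.151
```

Emit:
carry_out([
  [[0,0,0,0,-0.1,0,0],[0,0,0,0,-0.1,0,0],[0,0,0,0,0,0,0]],
])

```text
time: 4.15
tool_pos: [0.52, -0.3205, 0.3151]
tool_rot: [-0.477, 0.475, 0.525, -0.521]
contact_force: [-1.1, 14.7, 9.5]
gripper_width: 0.151
```

Emit:
carry_out([
  [[0,0,0,0,0.08,0,0],[0,0,0,0,0,0,50],[0,0,0,0,0,0,50],[0,0,0,0,0,0,50],[0,0,0,0,0,0.8,50]],
])

```text
time: 4.65
tool_pos: [0.5175, -0.3184, 0.339]
tool_rot: [0.48, -0.472, -0.523, 0.523]
contact_force: [0.8, -0.1, 0.4]
gripper_width: 0.584
```

Emit:
carry_out([
  [[0,0,0,0,0,1,85],[0,0,0,-0.4,0.9,0,85],[0,0,0,-0.4,0.9,0,85],[0,0,0,-0.4,0.9,0,85],[0,0,0,-0.4,0.9,0,85]],
])

```text
time: 5.15
tool_pos: [0.4544, -0.1744, 0.3847]
tool_rot: [0.476, -0.476, -0.523, 0.523]
contact_force: [0.6, 0.5, 1.3]
gripper_width: 0.994
```

Run:
```python
from h import *
im=grab_frame("top");cv2.imwrite("pics/top3.png",im);st()
cv2.imwrite("pics/top3c.png",cv2.resize(im[150:300,150:520],None,fx=2.1,fy=2.1))
```

```text
t 5.2 pos [ 0.4529 -0.1704  0.3849] rotcols x,y [[-0.096, 0.995, 0.004], [-0.001, 0.004, -1.0]] F [3.4 3.2 1.4] w 0.992
```

View pics/top3c.png

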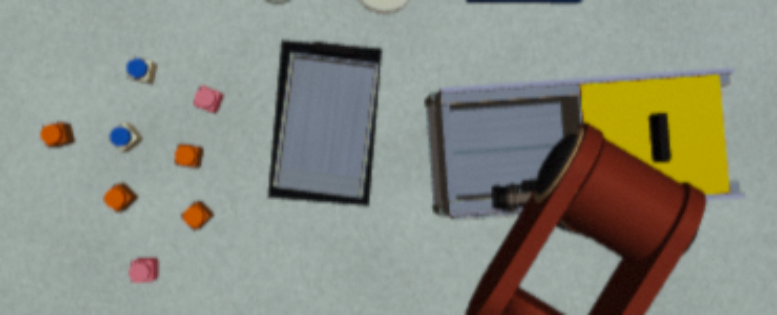

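Emit:
carry_out([
  [[0,0,0,-0.1,0.98,0,85],[0,0,0,-0.1,0.98,0,85],[0,0,0,-0.1,0.98,0,85],[0,0,0,-0.1,0.98,0,85],[0,0,0,-0.1,0.98,0,85]],
])

```text
time: 5.7
tool_pos: [0.4348, 0.0219, 0.3849]
tool_rot: [-0.476, 0.476, 0.523, -0.523]
contact_force: [0.9, 0.3, -0.3]
gripper_width: 0.996
```

Emit:
carry_out([
  [[0,0,0,-0.1,0.98,0,60],[0,0,0,-0.1,0.98,0,60],[0,0,0,-0.1,0.98,0,60],[0,0,0,-0.1,0.98,0,60],[0,0,0,-0.1,0.98,0,60]],
])

```text
time: 6.2
tool_pos: [0.4149, 0.2181, 0.385]
tool_rot: [-0.476, 0.476, 0.523, -0.523]
contact_force: [0.7, -0.5, 0.2]
gripper_width: 0.705
```

Emit:
carry_out([
  [[0,0,0,-0.1,0.98,-0.3,60],[0,0,0,-0.1,0.98,-0.3,60],[0,0,0,-0.1,0.98,-0.3,60],[0,0,0,0,0,0,60]],
])

```text
time: 6.6
tool_pos: [0.4018, 0.337, 0.3461]
tool_rot: [0.476, -0.474, -0.523, 0.525]
contact_force: [-0.4, -0.4, -1.7]
gripper_width: 0.703
```

Run:
```python
from h import *
st();im=grab_frame("wrist");cv2.imwrite("pics/w4.png",im);st()
```

```text
t 6.6 pos [0.4018 0.337  0.3461] rotcols x,y [[-0.098, 0.995, -0.001], [-0.005, -0.001, -1.0]] F [-0.4 -0.4 -1.7] w 0.703
t 6.65 pos [0.4025 0.3355 0.3472] rotcols x,y [[-0.097, 0.995, -0.002], [-0.003, -0.002, -1.0]] F [ 0.2 -0.3  0.8] w 0.703
```

View pics/w4.png

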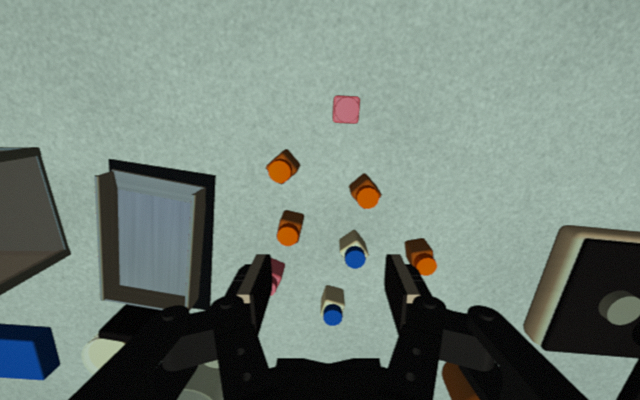

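Run:
```python
from h import *
im=cv2.imread("pics/w4.png");C=cam("wrist")
cv2.imwrite("pics/w4c.png",cv2.resize(im[140:290,255:450],None,fx=4,fy=4,interpolation=cv2.INTER_CUBIC))
hsv=cv2.cvtColor(im,cv2.COLOR_BGR2HSV)
m=cv2.inRange(hsv,(5,180,150),(20,255,255))
n,l,s,c=cv2.connectedComponentsWithStats(m)
for i in range(1,n):
    if s[i,4]>60: print("cap",s[i],c[i].round(1),ray(C,*c[i],.058).round(4))
```

```text
cap [268 161  22  22 374] [278.9 171.2] [0.4034 0.2742 0.058 ]
cap [357 188  22  20 340] [367.4 197.7] [0.4267 0.388  0.058 ]
cap [277 227  21  19 292] [287.1 235.9] [0.4901 0.2889 0.058 ]
cap [417 258  19  17 249] [426.3 266. ] [0.5166 0.4827 0.058 ]
```

View pics/w4c.png

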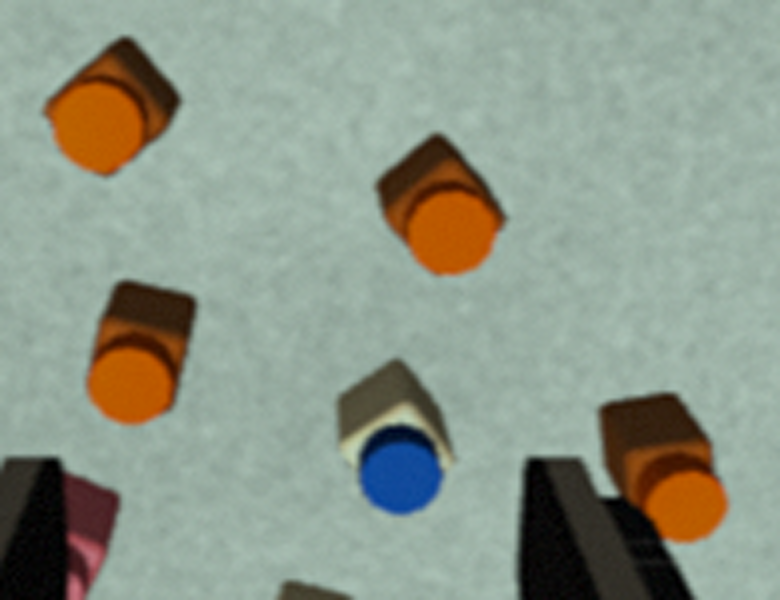

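Run:
```python
from h import *
C=cam("wrist")
r=lambda u,v,z:ray(C,u/4+255,v/4+140,z)[:2]
for n,a,b in (("A",(125,38),(180,102)),("B",(380,188),(437,135)),("C",(120,282),(195,300)),("D",(602,408),(672,395)),("F",(338,407),(398,360))):
    p,q=r(*a,0),r(*b,0);d=q-p;print(n,np.linalg.norm(d).round(4),p.round(3),q.round(3),"ang mod90",np.degrees(np.arctan2(d[1],d[0]))%90)
print("fresh",ray(C,354,257,.058),ray(C,333,315,.058),"pink",ray(C,347,110,.058))
T=cam("top")
print([ray(T,*p,.056).round(3) for p in((249,197),(219,278),(215.5,183),(207.5,215))])
j=state()["joint_pos"];print(j.round(3))
```

```text
A 0.0294 [0.385 0.274] [0.406 0.295] ang mod90 44.982470125011666
B 0.0282 [0.43 0.37] [0.408 0.388] ang mod90 50.167772719686184
C 0.0289 [0.476 0.277] [0.48  0.306] ang mod90 81.17939403543205
D 0.0272 [0.51  0.467] [0.501 0.493] ang mod90 17.431947331143377
F 0.0303 [0.519 0.364] [0.497 0.385] ang mod90 46.73953239358207
fresh [0.51259743 0.38164902 0.058     ] [0.61061909 0.36293851 0.058     ] pink [0.32344326 0.34955274 0.058     ]
[array([0.569, 0.261, 0.056]), array([0.326, 0.343, 0.056]), array([0.609, 0.363, 0.056]), array([0.512, 0.384, 0.056])]
[ 0.553 -0.212  1.791 -0.     1.566 -1.115]
```

Emit:
carry_out([
  [[0,0,-1,0.44,-0.24,0,60],[0,0,-1,0.44,-0.24,0,60],[0,0,-1,0.44,-0.24,0,60],[0,0,-1,0.44,-0.24,0,60],[0,0,-1,0.44,-0.24,0,60]],
])

```text
time: 7.15
tool_pos: [0.4924, 0.2845, 0.3497]
tool_rot: [-0.56, 0.561, 0.431, -0.431]
contact_force: [-1.0, 0.4, -0.4]
gripper_width: 0.701
```

Emit:
carry_out([
  [[0,0,-1,0,0,-0.3,60],[0,0,-1,0,0,-0.3,60],[0,0,-1,0,0,-0.3,60],[0,0,-1,0,0,-0.3,60],[0,0,-1,0,0,-0.3,60]],
])

```text
time: 7.65
tool_pos: [0.4918, 0.2849, 0.2892]
tool_rot: [-0.627, 0.627, 0.327, -0.327]
contact_force: [0.7, 0.3, 0.2]
gripper_width: 0.705
```

Emit:
carry_out([
  [[0,0,-1,0,0,-0.3,60],[0,0,-1,0,0,-0.3,60],[0,0,-1,0,0,-0.3,60],[0,0,-1,0,0,-0.3,60],[0,0,-1,0,0,-0.3,60]],
])

```text
time: 8.15
tool_pos: [0.4919, 0.285, 0.2293]
tool_rot: [-0.674, 0.674, 0.214, -0.213]
contact_force: [-0.2, 1.0, -0.2]
gripper_width: 0.706
```

Emit:
carry_out([
  [[0,0,-1,0,0,-0.3,60],[0,0,-1,0,0,-0.3,60],[0,0,-1,0,0,-0.3,60],[0,0,-1,0,0,-0.3,60],[0,0,-1,0,0,-0.3,60]],
])

```text
time: 8.65
tool_pos: [0.492, 0.285, 0.1693]
tool_rot: [-0.701, 0.701, 0.093, -0.093]
contact_force: [0.8, 0.5, 0.3]
gripper_width: 0.701
```

Emit:
carry_out([
  [[0,0,-1,0,0,0,60],[0,0,-1,0,0,0,60],[0,0,-1,0,0,0,60],[0,0,-1,0,0,0,60],[0,0,-1,0,0,0,60]],
])

```text
time: 9.15
tool_pos: [0.492, 0.285, 0.1697]
tool_rot: [-0.706, 0.706, -0.03, 0.03]
contact_force: [0.2, 0.1, -1.2]
gripper_width: 0.706
```

Run:
```python
from h import *
im=grab_frame("wrist");cv2.imwrite("pics/w5.png",im);st();C=cam("wrist")
print(proj(C,[.49,.289,.06]),proj(C,[.49,.289,.0]))
```

```text
t 9.2 pos [0.492  0.2851 0.1697] rotcols x,y [[0.996, -0.087, 0.001], [0.001, -0.0, -1.0]] F [ 0.6 -0.1 -0.2] w 0.703
[324.13150078 230.1056713 ] [324.87102549 201.75726107]
```

View pics/w5.png

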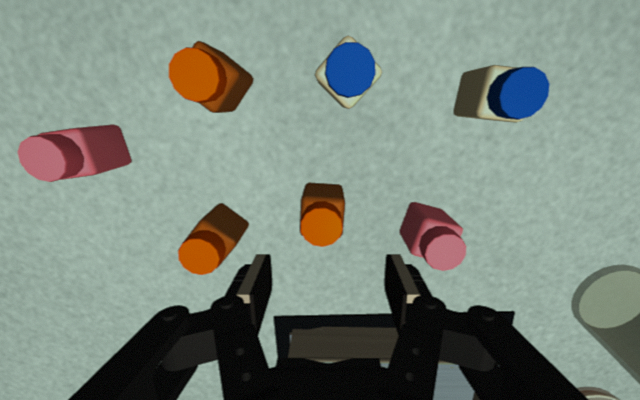

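Emit:
carry_out([
  [[0,0,-0.75,-0.09,0.15,-0.2,60],[0,0,0,0,0,-0.9,60],[0,0,0,0,0,-0.93,60],[0,0,0,0,0,0,60],[0,0,0,0,0,0,20]],
])

```text
time: 9.7
tool_pos: [0.4877, 0.2915, 0.088]
tool_rot: [-0.705, 0.706, -0.047, 0.047]
contact_force: [0.9, 0.6, 0.2]
gripper_width: 0.547
```

Emit:
carry_out([
  [[0,0,0,0,0,0,20],[0,0,0,0,0,0,20],[0,0,0,0,0,0,20],[0,0,0,0,0,0.7,20],[0,0,0,0,0,1,20]],
])

```text
time: 10.2
tool_pos: [0.4859, 0.2916, 0.1544]
tool_rot: [-0.705, 0.706, -0.049, 0.045]
contact_force: [0.8, 1.0, 0.3]
gripper_width: 0.363
```

Run:
```python
from h import *
im=grab_frame("wrist");cv2.imwrite("pics/w6.png",im);st();
```

```text
t 10.25 pos [0.4904 0.2937 0.1642] rotcols x,y [[0.991, -0.132, 0.008], [0.009, 0.004, -1.0]] F [4.4 2.6 4.2] w 0.362
```

View pics/w6.png

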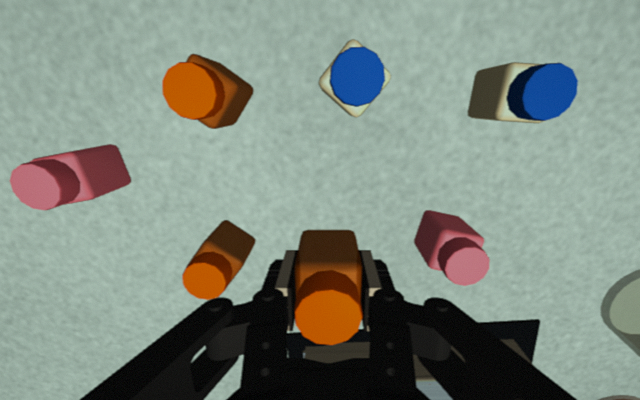

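Emit:
carry_out([
  [[0,0,0,0.1,-0.4,0.6,20],[0,0,0.5,0.3,-0.9,0,20],[0,0,0.6,0.3,-0.9,0,20],[0,0,0,0.3,-0.9,0,20],[0,0,0,0.3,-0.9,0,20]],
])

```text
time: 10.75
tool_pos: [0.5401, 0.1311, 0.1808]
tool_rot: [0.707, -0.707, 0.019, -0.02]
contact_force: [0.4, 1.3, 0.6]
gripper_width: 0.362
```

Emit:
carry_out([
  [[0,0,0,0.3,-0.9,0,20],[0,0,0,0.23,-0.75,0,20],[0,0,0,0,0,0,20]],
])

```text
time: 11.05
tool_pos: [0.562, 0.0632, 0.1808]
tool_rot: [-0.706, 0.707, -0.021, 0.022]
contact_force: [0.4, -0.1, -0.0]
gripper_width: 0.363
```

Run:
```python
from h import *
im=grab_frame("wrist");cv2.imwrite("pics/w7.png",im);st();cv2.imwrite("pics/t7.png",cv2.resize(grab_frame("top")[150:300,150:350],None,fx=3.5,fy=3.5));
```

```text
t 11.1 pos [0.5615 0.0649 0.1806] rotcols x,y [[0.998, -0.059, 0.001], [0.001, 0.0, -1.0]] F [ 0.6  0.2 -0.1] w 0.36
```

View pics/w7.png

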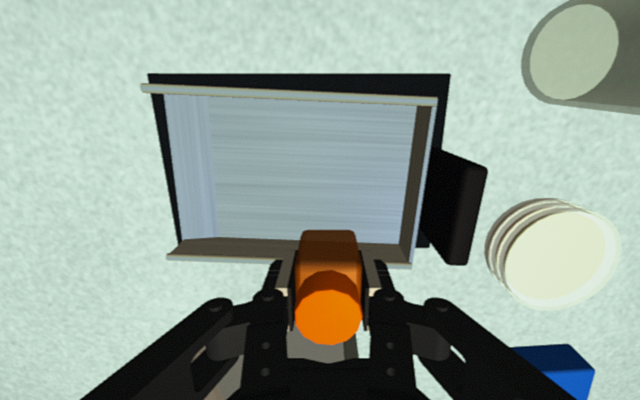

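View pics/t7.png

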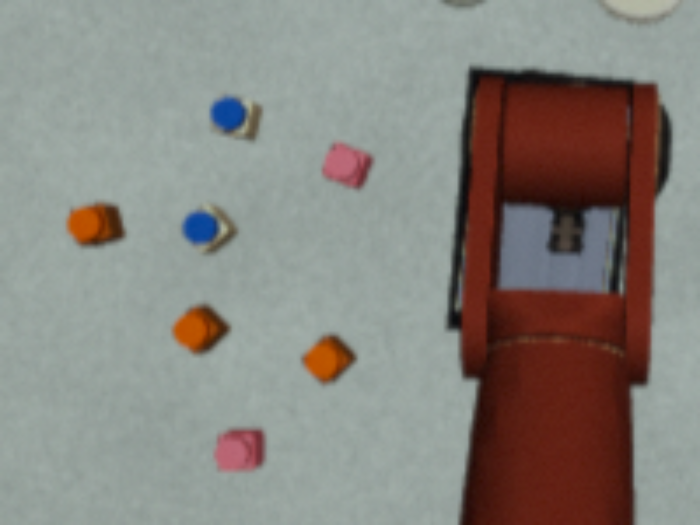

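Run:
```python
from h import *
C=cam("wrist")
for n,u,v,z in (("wall +y lip end",143,88,.047),("wall +y +x end",436,100,.047),("wall -y lip end",168,258,.047),("wall -y +x end",411,265,.047),("grip top",487,172,.095),("grip top2",465,264,.095),("mat",150,74,.003),("mat",449,74,.003)): print(n,ray(C,u,v,z).round(4))
o=np.array([.543,.0958]);ex=np.array([.998,-.061]);ey=np.array([.061,.998])
for n,x,y,z in (("wall +y lip end",-115,63,.047),("+x+y",80,63,.047),("grip top +y",95,30,.095),("grip top-y",95,-30,.095),("mat",-117.5,75,.003),("mat",117.5,75,.003)):
    p=o+ex*x/1e3+ey*y/1e3;print(n,proj(C,[*p,z]).round(1))
```

```text
wall +y lip end [0.448  0.1653 0.047 ]
wall +y +x end [0.6363 0.1473 0.047 ]
wall -y lip end [0.4356 0.043  0.047 ]
wall -y +x end [0.6241 0.0259 0.047 ]
grip top [0.6492 0.1094 0.095 ]
grip top2 [0.6426 0.0537 0.095 ]
mat [0.4305 0.1785 0.003 ]
mat [0.6604 0.1654 0.003 ]
wall +y lip end [118.4  88.9]
+x+y [421.6  90.2]
grip top +y [470.9 153.4]
grip top-y [454.7 255.1]
mat [150.  75.]
mat [454.6  76.3]
```

Emit:
carry_out([
  [[0,0,-0.4,0,0,-0.8,20],[0,0,0,0,0,-0.8,20],[0,0,0,0,0,-0.45,20],[0,0,0,0,0,0,20],[0,0,0,0,0,0,46]],
])

```text
time: 11.65
tool_pos: [0.5606, 0.0676, 0.0979]
tool_rot: [0.707, -0.706, 0.029, -0.029]
contact_force: [0.8, -0.7, 1.1]
gripper_width: 0.519
```

Emit:
carry_out([
  [[0,0,0,0,0,0,46],[0,0,0,0,0,0,46],[0,0,0,0,0,0.8,46],[0,0,0,0,0,1,60],[0,0,0,0,0.4,0.4,60]],
])

```text
time: 12.15
tool_pos: [0.5627, 0.0818, 0.1905]
tool_rot: [-0.706, 0.706, -0.028, 0.033]
contact_force: [0.5, 0.4, 1.0]
gripper_width: 0.702
```

Run:
```python
from h import *
im=grab_frame("wrist");cv2.imwrite("pics/w8.png",im);st();
```

```text
t 12.2 pos [0.5634 0.0845 0.1922] rotcols x,y [[0.996, -0.084, 0.009], [0.01, 0.002, -1.0]] F [0.6 2.4 2.3] w 0.711
```

View pics/w8.png

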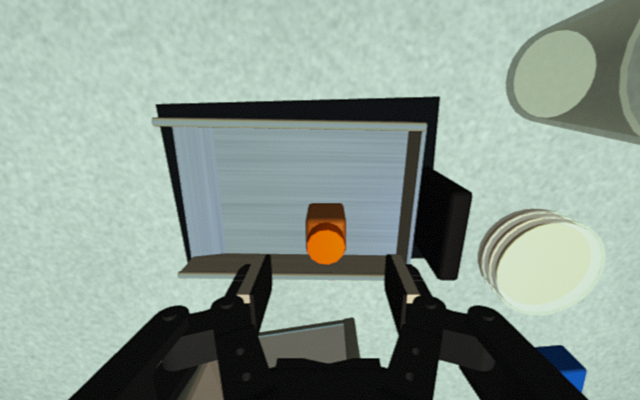

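Emit:
carry_out([
  [[0,0,-1,-0.65,0.8,0,60],[0,0,-1,-0.65,0.8,0,60],[0,0,-1,-0.65,0.8,0,60],[0,0,-1,-0.65,0.8,-0.2,60],[0,0,-1,-0.65,0.8,-0.2,60]],
])

```text
time: 12.7
tool_pos: [0.429, 0.2436, 0.1687]
tool_rot: [-0.69, 0.69, -0.153, 0.153]
contact_force: [-0.3, -0.1, -1.0]
gripper_width: 0.701
```

Emit:
carry_out([
  [[0,0,-1,-0.7,0.6,0,60],[0,0,-1,0,0,0,60],[0,0,-1,0,0,0,60],[0,0,-1,0,0,0,60],[0,0,-1,0,0,0,60]],
])

```text
time: 13.2
tool_pos: [0.4017, 0.2666, 0.1684]
tool_rot: [-0.653, 0.654, -0.271, 0.27]
contact_force: [0.1, -0.5, -0.1]
gripper_width: 0.704
```

```bash
cat >> h.py <<'E'
def caps(name="x",z=.058):
    C=cam("wrist");im=grab_frame("wrist");cv2.imwrite(f"pics/{name}.png",im);st()
    m=cv2.inRange(cv2.cvtColor(im,cv2.COLOR_BGR2HSV),(5,180,150),(20,255,255))
    n,l,s,c=cv2.connectedComponentsWithStats(m)
    for i in range(1,n):
        if s[i,4]>150: print("cap",s[i],c[i].round(1),ray(C,*c[i],z).round(4))
    return C
E
python3 - <<'E'
from h import *
caps("w9")
E
```

```text
t 13.25 pos [0.4018 0.2665 0.1685] rotcols x,y [[0.707, -0.707, -0.001], [-0.002, -0.001, -1.0]] F [ 1.1 -0.5 -0.1] w 0.704
cap [ 176   36   50   55 2123] [200.7  63.2] [0.4252 0.3903 0.058 ]
cap [ 297  206   42   38 1242] [317.9 224.8] [0.402  0.2763 0.058 ]
```

View pics/w9.png

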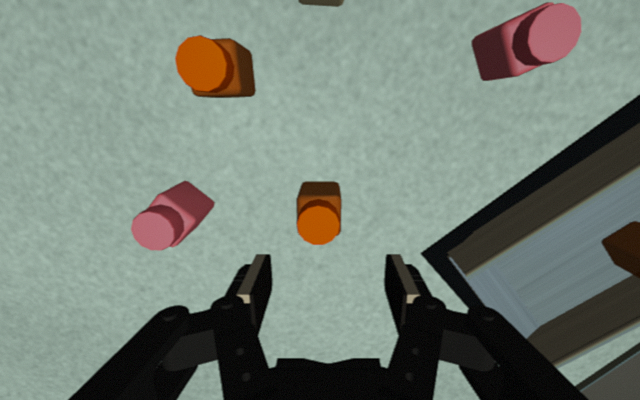

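Emit:
carry_out([
  [[0,0,0,0,0.24,-0.2,60],[0,0,0,0,0,-0.9,60],[0,0,0,0,0,-0.9,60],[0,0,0,0,0,0,60],[0,0,0,0,0,0,20]],
])

```text
time: 13.75
tool_pos: [0.402, 0.276, 0.089]
tool_rot: [-0.653, 0.655, -0.27, 0.269]
contact_force: [-0.7, -0.0, -0.0]
gripper_width: 0.548
```

Emit:
carry_out([
  [[0,0,0,0,0,0,20],[0,0,0,0,0,0,20],[0,0,0,0,0,0,20],[0,0,0,0,0,1,20],[0,0,0,0,0,1,20]],
])

```text
time: 14.25
tool_pos: [0.402, 0.2754, 0.1701]
tool_rot: [-0.653, 0.654, -0.27, 0.269]
contact_force: [0.4, 0.7, 0.7]
gripper_width: 0.364
```

Emit:
carry_out([
  [[0,0,1,0.4,-0.38,0.3,20],[0,0,1,0.4,-0.38,0,20],[0,0,1,0.4,-0.38,0,20],[0,0,1,0.4,-0.38,0,20],[0,0,1,0.4,-0.38,0,20]],
])

```text
time: 14.75
tool_pos: [0.4836, 0.1992, 0.1829]
tool_rot: [0.691, -0.691, 0.15, -0.152]
contact_force: [-0.4, -0.2, -1.1]
gripper_width: 0.361
```

Emit:
carry_out([
  [[0,0,1,0.4,-0.38,0,20],[0,0,1,0.4,-0.38,0,20],[0,0,1,0.4,-0.38,0,20],[0,0,1,0.4,-0.38,0,20],[0,0,1,0.5,-0.38,0,20]],
])

```text
time: 15.25
tool_pos: [0.5674, 0.1232, 0.1826]
tool_rot: [0.707, -0.706, 0.028, -0.029]
contact_force: [0.2, -0.1, -0.5]
gripper_width: 0.358
```

Emit:
carry_out([
  [[0,0,0,0,0,-0.8,20],[0,0,0,0,0,-0.8,20],[0,0,0,0,0,-0.5,20],[0,0,0,0,0,0,20],[0,0,0,0,0,0,46]],
])

```text
time: 15.75
tool_pos: [0.5671, 0.1238, 0.0984]
tool_rot: [0.707, -0.706, 0.03, -0.03]
contact_force: [-0.5, -0.2, 0.4]
gripper_width: 0.519
```

Emit:
carry_out([
  [[0,0,0,0,0,0,46],[0,0,0,0,0,0,46],[0,0,0,0,0,0.8,46],[0,0,0,0,0,1,60],[0,0,0,0,0,0.4,60]],
])

```text
time: 16.25
tool_pos: [0.5687, 0.1241, 0.1907]
tool_rot: [0.707, -0.706, 0.027, -0.032]
contact_force: [-0.0, 0.1, 0.9]
gripper_width: 0.704
```

Run:
```python
from h import *
caps("w10")
```

```text
t 16.3 pos [0.5696 0.1242 0.1924] rotcols x,y [[0.996, -0.084, 0.01], [0.01, 0.001, -1.0]] F [1.4 0.1 1.5] w 0.704
cap [ 305  212   39   35 1079] [324.1 228.9] [0.5665 0.119  0.058 ]
cap [305 282  36  30 860] [322.5 296.4] [0.56   0.0599 0.058 ]
```

View pics/w10.png

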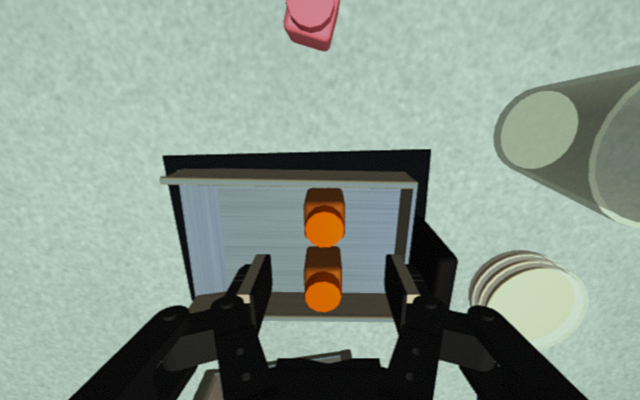

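Emit:
carry_out([
  [[0,0,-1,-0.39,0.73,0,60],[0,0,-1,-0.39,0.73,0,60],[0,0,-1,-0.39,0.73,0,60],[0,0,-1,-0.39,0.73,0,60],[0,0,-1,-0.39,0.73,0,60]],
])

```text
time: 16.8
tool_pos: [0.4875, 0.2707, 0.1845]
tool_rot: [-0.69, 0.691, -0.154, 0.153]
contact_force: [0.6, 0.6, 0.8]
gripper_width: 0.701
```

Emit:
carry_out([
  [[0,0,-1,-0.39,0.7,-0.2,60],[0,0,-1,-0.39,0.7,-0.2,60],[0,0,-1,-0.39,0.7,0,60],[0,0,-0.8,-0.39,0.6,0,60],[0,0,0,0,0,0,60]],
])

```text
time: 17.3
tool_pos: [0.4242, 0.3796, 0.1684]
tool_rot: [-0.664, 0.665, -0.242, 0.24]
contact_force: [0.4, 0.5, -0.3]
gripper_width: 0.701
```

Run:
```python
from h import *
caps("w11")
```

```text
t 17.35 pos [0.4251 0.3785 0.1685] rotcols x,y [[0.768, -0.641, -0.0], [-0.001, -0.001, -1.0]] F [0.4 0.4 1.2] w 0.702
cap [309   0  50  22 799] [333.7   8.6] [0.5099 0.4779 0.058 ]
cap [ 300  205   41   38 1227] [319.7 223.5] [0.4251 0.3894 0.058 ]
```

View pics/w11.png

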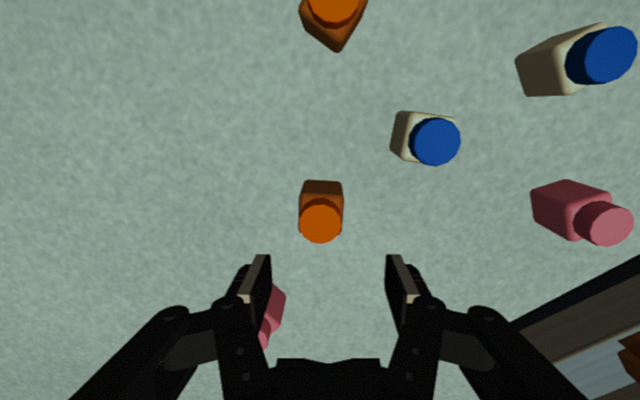

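Aligned; pot B at (.4251,.3894), shift +y 10 mm, then down.

Emit:
carry_out([
  [[0,0,0,0,0.27,-0.2,60],[0,0,0,0,0,-0.9,60],[0,0,0,0,0,-0.9,60],[0,0,0,0,0,0,60],[0,0,0,0,0,0,20]],
])

```text
time: 17.85
tool_pos: [0.4264, 0.388, 0.089]
tool_rot: [-0.664, 0.665, -0.243, 0.242]
contact_force: [0.5, -0.4, 1.7]
gripper_width: 0.548
```

Emit:
carry_out([
  [[0,0,0,0,0,0,20],[0,0,0,0,0,0,20],[0,0,0,0,0,0,20],[0,0,0,0,0,1,20],[0,0,0,0,0,1,20]],
])

```text
time: 18.35
tool_pos: [0.4256, 0.3881, 0.17]
tool_rot: [-0.664, 0.665, -0.243, 0.241]
contact_force: [1.0, 0.2, 0.4]
gripper_width: 0.366
```

Emit:
carry_out([
  [[0,0,1,0.21,-0.88,0.35,20],[0,0,1,0.21,-0.88,0,20],[0,0,1,0.21,-0.88,0,20],[0,0,1,0.21,-0.88,0,20],[0,0,1,0.21,-0.88,0,20]],
])

```text
time: 18.85
tool_pos: [0.4687, 0.2115, 0.1849]
tool_rot: [0.697, -0.696, 0.121, -0.122]
contact_force: [1.1, 0.3, -0.2]
gripper_width: 0.359
```

Emit:
carry_out([
  [[0,0,1,0.21,-0.88,0,20],[0,0,1,0.21,-0.88,0,20],[0,0,1,0.21,-0.88,0,20],[0,0,0.8,0.22,-0.87,0,20],[0,0,0,0,0,0,20]],
])

```text
time: 19.35
tool_pos: [0.5035, 0.0692, 0.185]
tool_rot: [-0.706, 0.707, -0.03, 0.032]
contact_force: [-0.2, 0.6, 0.1]
gripper_width: 0.362
```

Emit:
carry_out([
  [[0,0,0,0,0,-0.8,20],[0,0,0,0,0,-0.8,20],[0,0,0,0,0,-0.5,20],[0,0,0,0,0,0,20],[0,0,0,0,0,0,46]],
])

```text
time: 19.85
tool_pos: [0.5025, 0.0729, 0.1002]
tool_rot: [0.707, -0.706, 0.03, -0.03]
contact_force: [-0.5, 0.5, 0.4]
gripper_width: 0.516
```

Emit:
carry_out([
  [[0,0,0,0,0,0,46],[0,0,0,0,0,0,46],[0,0,0,0,0,0.8,46],[0,0,0,0,0,1,60],[0,0,0,0,0,0.4,60]],
])

```text
time: 20.35
tool_pos: [0.5042, 0.0724, 0.1925]
tool_rot: [0.707, -0.706, 0.027, -0.032]
contact_force: [0.6, 0.2, 0.4]
gripper_width: 0.705
```

Run:
```python
from h import *
caps("w12")
```

```text
t 20.4 pos [0.5052 0.0724 0.1944] rotcols x,y [[0.996, -0.084, 0.01], [0.01, 0.0, -1.0]] F [0.9 0.2 2. ] w 0.698
cap [ 394  126   42   43 1404] [414.3 147.6] [0.5692 0.1218 0.058 ]
cap [ 382  203   42   43 1158] [404.7 226.4] [0.5625 0.0633 0.058 ]
cap [ 305  209   39   36 1101] [323.6 226.5] [0.5017 0.0685 0.058 ]
```

View pics/w12.png

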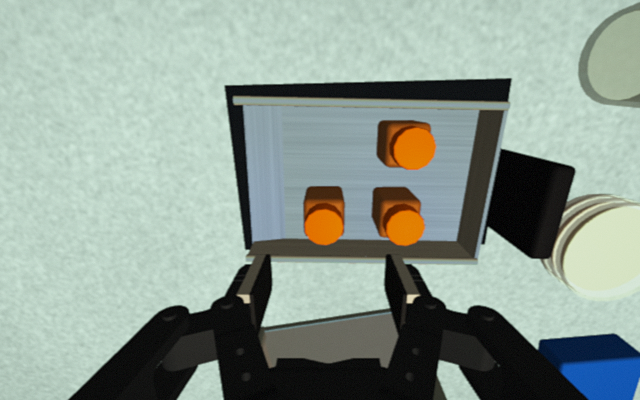

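Emit:
carry_out([
  [[0,0,1,0.03,0.97,0,60],[0,0,1,0.03,0.97,0,60],[0,0,1,0.03,0.97,0,60],[0,0,1,0.03,0.97,0,60],[0,0,1,0.03,0.97,0,60]],
])

```text
time: 20.9
tool_pos: [0.5079, 0.2678, 0.1872]
tool_rot: [-0.701, 0.701, 0.094, -0.095]
contact_force: [1.0, 0.2, -0.0]
gripper_width: 0.704
```

Emit:
carry_out([
  [[0,0,0.5,0.03,0.97,0,60],[0,0,0,0.03,0.97,0,60],[0,0,0,0.03,0.97,0,60],[0,0,0,0.03,0.97,-0.2,60],[0,0,0,0.03,0.97,-0.2,60]],
])

```text
time: 21.4
tool_pos: [0.5141, 0.4619, 0.1712]
tool_rot: [-0.699, 0.699, 0.106, -0.106]
contact_force: [0.9, 0.0, 0.3]
gripper_width: 0.703
```

Run:
```python
from h import *
st();caps("w13")
```

```text
t 21.4 pos [0.5141 0.4619 0.1712] rotcols x,y [[0.955, 0.295, 0.0], [0.0, -0.0, -1.0]] F [0.9 0.  0.3] w 0.703
t 21.45 pos [0.5127 0.4662 0.1692] rotcols x,y [[0.955, 0.298, -0.001], [-0.002, 0.003, -1.0]] F [-2.4 -0.2 -0.1] w 0.706
cap [ 318  186   42   39 1267] [338.1 204.8] [0.5146 0.4833 0.058 ]
```

View pics/w13.png

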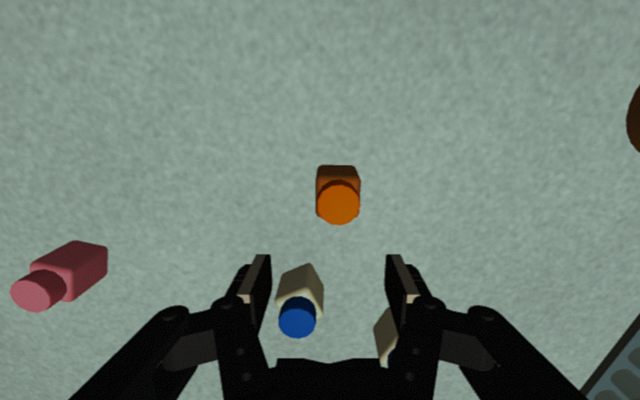

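Emit:
carry_out([
  [[0,0,0,0.05,0.42,0,60],[0,0,0,0,0,-1,60],[0,0,0,0,0,-1,60],[0,0,0,0,0,0,60],[0,0,0,0,0,0,20]],
])

```text
time: 21.95
tool_pos: [0.5157, 0.4765, 0.0906]
tool_rot: [-0.699, 0.7, 0.105, -0.107]
contact_force: [0.6, 0.4, 1.0]
gripper_width: 0.548
```

Emit:
carry_out([
  [[0,0,0,0,0,0,20],[0,0,0,0,0,0,20],[0,0,0,0,0,0,20],[0,0,0,0,0,1,20],[0,0,0,0,0,1,20]],
])

```text
time: 22.45
tool_pos: [0.5157, 0.4765, 0.1719]
tool_rot: [-0.699, 0.7, 0.105, -0.106]
contact_force: [0.4, 1.5, 0.3]
gripper_width: 0.357
```

Run:
```python
from h import *
caps("w14");
```

```text
t 22.5 pos [0.5192 0.4792 0.1826] rotcols x,y [[0.955, 0.295, 0.012], [0.01, 0.008, -1.0]] F [3.  2.6 5.3] w 0.363
cap [ 296  267   65   55 2764] [327.8 294.1] [0.5301 0.4292 0.058 ]
```

View pics/w14.png

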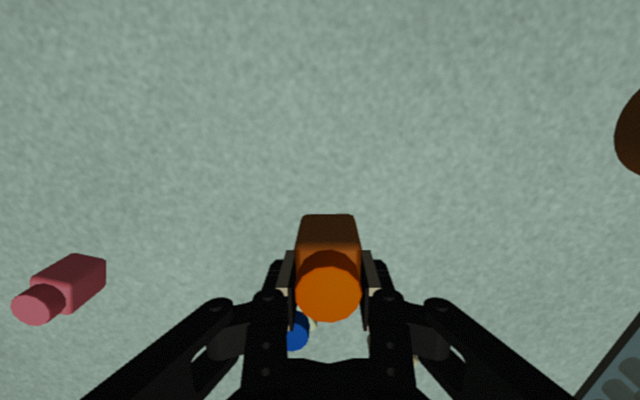

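Emit:
carry_out([
  [[0,0,0,0,0,0.4,20],[0,0,-1,-0.05,-0.9,0,20],[0,0,-1,-0.05,-0.9,0,20],[0,0,-1,-0.05,-0.9,0,20],[0,0,-1,-0.05,-0.9,0,20]],
])

```text
time: 23.0
tool_pos: [0.5078, 0.3316, 0.1876]
tool_rot: [-0.707, 0.707, 0.006, -0.007]
contact_force: [0.5, -0.2, 0.0]
gripper_width: 0.364
```

Emit:
carry_out([
  [[0,0,-1,0,-0.9,0,20],[0,0,-0.6,0,-0.9,0,20],[0,0,0,0,-0.9,0,20],[0,0,0,0,-0.9,0,20],[0,0,0,0,-0.9,0,20]],
])

```text
time: 23.5
tool_pos: [0.5078, 0.1516, 0.1878]
tool_rot: [-0.706, 0.706, -0.032, 0.032]
contact_force: [-0.2, 0.1, -0.8]
gripper_width: 0.36
```

Emit:
carry_out([
  [[0,0,0,0,-0.7,0,20],[0,0,0,0,0,0,20]],
])

```text
time: 23.7
tool_pos: [0.5081, 0.1225, 0.1877]
tool_rot: [-0.706, 0.707, -0.034, 0.033]
contact_force: [-0.4, 0.8, -0.3]
gripper_width: 0.361
```

Run:
```python
from h import *
caps("w15");
```

```text
t 23.75 pos [0.5082 0.1239 0.1878] rotcols x,y [[0.996, -0.094, -0.001], [-0.001, 0.0, -1.0]] F [-0.3  0.6  1. ] w 0.36
cap [ 387  195   45   44 1219] [411.5 219.4] [0.569 0.12  0.058]
cap [343 248  15  18 160] [351.9 254. ] [0.5239 0.0959 0.058 ]
cap [ 295  266   67   56 2886] [328.  293.6] [0.5024 0.0624 0.058 ]
cap [392 275  31  28 599] [408.1 287.3] [0.5661 0.0623 0.058 ]
```

View pics/w15.png

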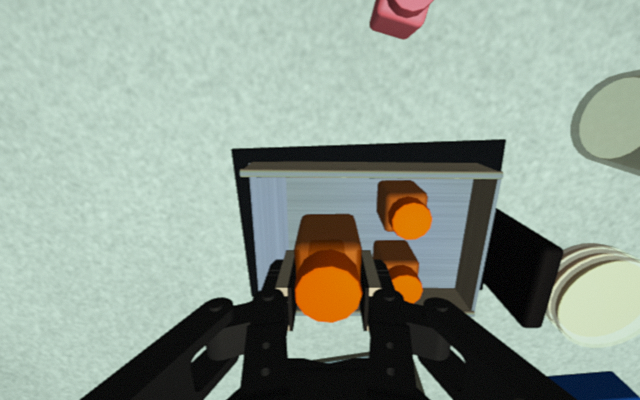

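Emit:
carry_out([
  [[0,0,0,0,0,-0.9,20],[0,0,0,0,0,-0.8,20],[0,0,0,0,0,-0.5,20],[0,0,0,0,0,0,20],[0,0,0,0,0,0,46]],
])

```text
time: 24.25
tool_pos: [0.5083, 0.1262, 0.0997]
tool_rot: [0.706, -0.706, 0.032, -0.032]
contact_force: [0.4, 0.2, 0.6]
gripper_width: 0.516
```

Emit:
carry_out([
  [[0,0,0,0,0,0,46],[0,0,0,0,0,0,46],[0,0,0,0,0,0.8,46],[0,0,0,0,0,1,50],[0,0,0,0,0,1,50]],
])

```text
time: 24.75
tool_pos: [0.5078, 0.1252, 0.2128]
tool_rot: [-0.706, 0.706, -0.033, 0.032]
contact_force: [0.9, 0.6, 0.4]
gripper_width: 0.585
```

Run:
```python
from h import *
caps("w16");cv2.imwrite("pics/s16.png",grab_frame("scene"));cv2.imwrite("pics/t16.png",grab_frame("top"))
```

```text
t 24.8 pos [0.5117 0.1256 0.2215] rotcols x,y [[0.996, -0.091, 0.012], [0.012, 0.001, -1.0]] F [3.1 0.5 5.1] w 0.586
cap [311 189  36  34 955] [328.4 205.4] [0.5087 0.1307 0.058 ]
cap [383 190  39  39 964] [403.3 211.3] [0.5687 0.1202 0.058 ]
cap [311 261  33  29 755] [326.9 275.1] [0.5015 0.0665 0.058 ]
```

View pics/w16.png

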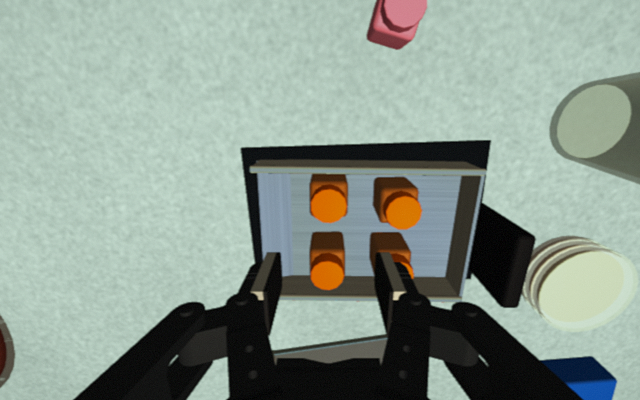

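View pics/s16.png

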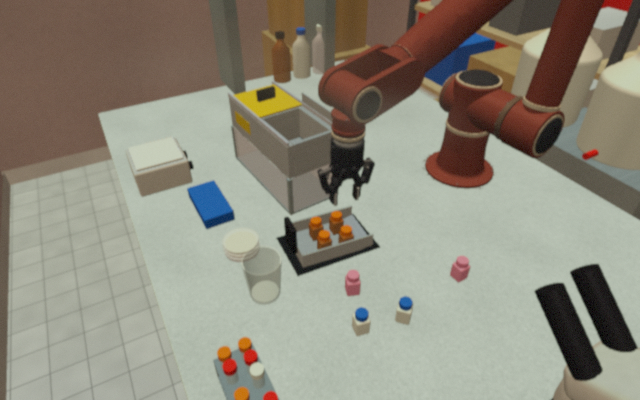

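Emit:
carry_out([
  [[0,0,0,0.8,-0.25,0,50],[0,0,0,0.8,-0.25,0,50],[0,0,0,0.8,-0.25,0,50],[0,0,0,0.8,-0.5,0,50],[0,0,0,0,0,0,50]],
])

```text
time: 25.4
tool_pos: [0.6384, 0.073, 0.2099]
tool_rot: [-0.706, 0.707, -0.034, 0.033]
contact_force: [-0.1, -0.5, 0.9]
gripper_width: 0.579
```

Run:
```python
from h import *
caps("w17");
```

```text
t 25.45 pos [0.6368 0.0741 0.2098] rotcols x,y [[0.996, -0.093, -0.003], [-0.003, 0.0, -1.0]] F [-0.3  0.3 -0.1] w 0.581
cap [ 123  136   40   38 1140] [142.4 154.8] [0.5037 0.1325 0.058 ]
cap [ 206  144   38   37 1121] [224.4 162.1] [0.5641 0.1213 0.058 ]
cap [139 217  36  33 888] [156.7 233. ] [0.4965 0.0685 0.058 ]
cap [214 218  36  32 890] [231.2 233.3] [0.5575 0.0626 0.058 ]
```

View pics/w17.png

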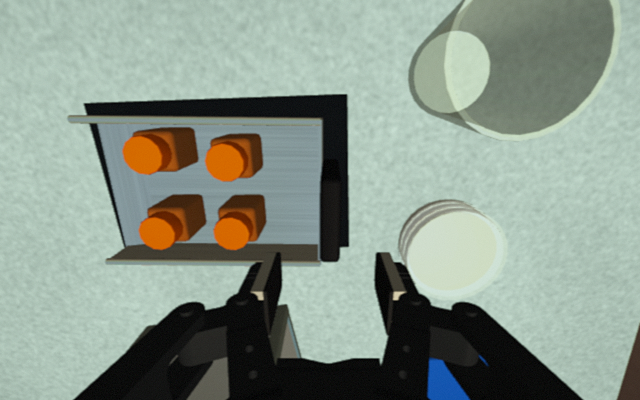

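Run:
```python
from h import *
C=cam("wrist")
cv2.imwrite("pics/w17c.png",cv2.resize(cv2.convertScaleAbs(cv2.imread("pics/w17.png")[80:280,280:420],alpha=2.5,beta=20),None,fx=3,fy=3,interpolation=cv2.INTER_CUBIC))
print("dish edge",ray(C,402,240,.038),ray(C,450,250,.038),"beaker base/edge",ray(C,412,80,0),ray(C,450,72,0),ray(C,600,50,.11))
print("lip walls",[ray(C,*p,.047).round(4) for p in((70,119),(322,121),(107,262),(319,264))])
print("mat",[ray(C,*p,.003).round(4) for p in((86,104),(348,96),(348,245))])
```

```text
dish edge [0.69995793 0.03477992 0.038     ] [0.74345222 0.02069662 0.038     ] beaker base/edge [0.71917382 0.1696644  0.        ] [0.75201421 0.17305416 0.        ] [0.78635893 0.16995669 0.11      ]
lip walls [array([0.4478, 0.1641, 0.047 ]), array([0.6385, 0.1449, 0.047 ]), array([0.4348, 0.0416, 0.047 ]), array([0.6237, 0.0223, 0.047 ])]
mat [array([0.4296, 0.1766, 0.003 ]), array([0.6623, 0.1617, 0.003 ]), array([0.652 , 0.0165, 0.003 ])]
```

View pics/w17c.png

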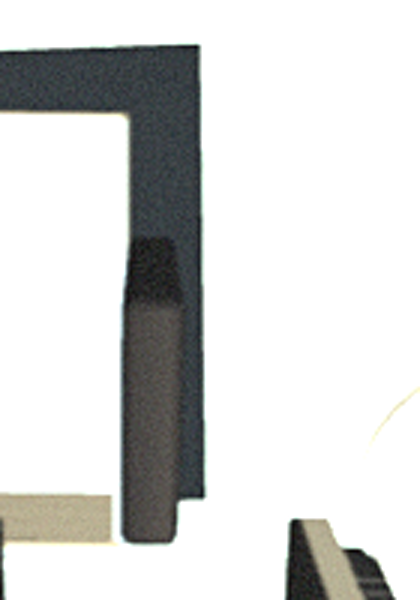

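Run:
```python
from h import *
C=cam("wrist")
for p in((331,220),(331,180),(330,260)):print(ray(C,*p,.095))
print(state()["tool_pos"],proj(C,[.6386,.0846,.095]))
```

```text
[0.63948368 0.08275327 0.095     ]
[0.64195069 0.11035673 0.095     ]
[0.63606875 0.05249198 0.095     ]
[0.63682594 0.074059   0.20980002] [329.4465112  217.56926895]
```

Emit:
carry_out([
  [[0,0,-0.1,0.05,0.23,-0.3,50],[0,0,0,0,0,-0.9,50],[0,0,0,0,0,-0.87,50],[0,0,0,0,0,0,50],[0,0,0,0,0,0,0]],
])

```text
time: 25.95
tool_pos: [0.6369, 0.0853, 0.1279]
tool_rot: [0.706, -0.706, 0.035, -0.033]
contact_force: [0.3, -0.2, -0.6]
gripper_width: 0.426
```

Emit:
carry_out([
  [[0,0,0,0,0,0,0],[0,0,0,0,0,0,0],[0,0,0,0,0,0,0],[0,0,0,0,0,0,0],[0,0,0,0,0,0,0]],
])

```text
time: 26.45
tool_pos: [0.6398, 0.0847, 0.1318]
tool_rot: [0.707, -0.706, 0.033, -0.036]
contact_force: [-1.0, 2.0, 6.2]
gripper_width: 0.152
```

Run:
```python
from h import *
caps("w18");
```

```text
t 26.5 pos [0.6398 0.0847 0.1319] rotcols x,y [[0.995, -0.098, 0.004], [0.004, 0.001, -1.0]] F [-0.8  2.3  6.3] w 0.159
cap [ 71 172  39  51 579] [ 95.9 196.5] [0.5262 0.1345 0.058 ]
cap [  18  180   63   54 2491] [ 48.3 207.1] [0.4999 0.1314 0.058 ]
cap [180 180  37  51 511] [205.9 201.9] [0.5813 0.1261 0.058 ]
cap [ 143  190   60   53 2386] [171.6 216.5] [0.5616 0.12   0.058 ]
cap [ 97 275  35  40 392] [119.7 292.6] [0.5197 0.0773 0.058 ]
cap [197 275  29  30 245] [215.9 284. ] [0.5756 0.0774 0.058 ]
cap [  54  292   55   43 1726] [ 80.6 313.2] [0.4924 0.0658 0.058 ]
cap [ 161  292   52   41 1408] [184.5 310. ] [0.5535 0.0619 0.058 ]
```

View pics/w18.png

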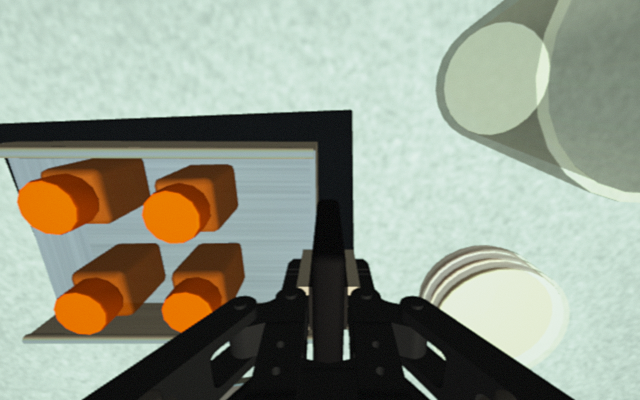

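Emit:
carry_out([
  [[0,0,0,0,0,0.2,0],[0,0,0,0,0,0.2,0],[0,0.3,0,0,0,0.2,0],[0,0.4,0,0,0,0.2,0],[0,0.4,0,0,0,0.2,0]],
])

```text
time: 27.0
tool_pos: [0.6381, 0.0841, 0.1692]
tool_rot: [-0.704, 0.707, -0.062, 0.007]
contact_force: [-0.2, -1.0, -4.3]
gripper_width: 0.159
```

Run:
```python
from h import *
caps("w19");cv2.imwrite("pics/s19.png",cv2.resize(grab_frame("scene")[60:300,200:440],None,fx=2.5,fy=2.5))
```

```text
t 27.05 pos [0.6392 0.084  0.1709] rotcols x,y [[0.992, -0.098, -0.076], [-0.076, -0.0, -0.997]] F [ 1.2  0.4 -1.9] w 0.16
cap [ 43 172  68  51 669] [ 91.9 193.2] [0.4702 0.1247 0.058 ]
cap [  19  180   62   54 2438] [ 49.6 207.2] [0.4343 0.1171 0.058 ]
cap [156 180  62  51 630] [199.7 198.8] [0.546  0.1152 0.058 ]
cap [ 143  190   59   53 2368] [171.8 216.4] [0.5229 0.1041 0.058 ]
cap [ 75 274  58  41 511] [113.1 289. ] [0.4584 0.0479 0.058 ]
cap [174 274  53  31 379] [205.4 281.8] [0.5344 0.051  0.058 ]
cap [ 162  291   52   41 1392] [185.  309.6] [0.5118 0.0268 0.058 ]
cap [  56  292   53   42 1702] [ 81.8 312.8] [0.4231 0.0269 0.058 ]
```

View pics/w19.png

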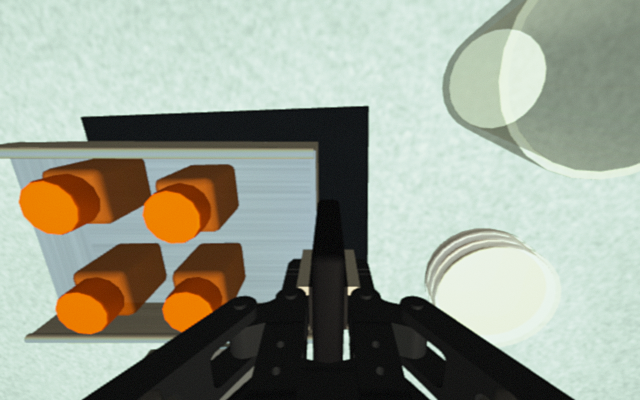

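View pics/s19.png

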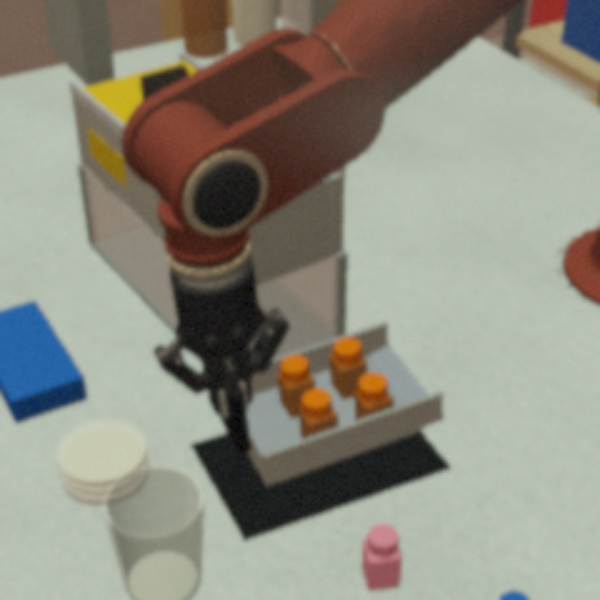

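Emit:
carry_out([
  [[0,0.4,0,0,0,0.3,0],[0,0.4,0,0,0,0.5,0],[0,0.2,0,0,0,0.6,0],[0,0,0,0.1,0,0.7,0],[0,0,0,0.2,0,0.7,0]],
])

```text
time: 27.6
tool_pos: [0.6499, 0.0842, 0.2808]
tool_rot: [-0.702, 0.707, -0.087, -0.018]
contact_force: [0.1, -0.7, -3.7]
gripper_width: 0.159
```

Emit:
carry_out([
  [[0,0,0,0.3,0,0.7,0],[0,0,0.3,0.3,-0.1,0.7,0],[0,0,0.4,0.3,-0.2,0.6,0],[0,0,0.4,0.3,-0.3,0.5,0],[0,0,0.4,0.3,-0.4,0.3,0]],
])

```text
time: 28.1
tool_pos: [0.711, 0.0443, 0.3948]
tool_rot: [-0.7, 0.711, -0.047, -0.054]
contact_force: [0.5, 0.3, -3.0]
gripper_width: 0.156
```

Run:
```python
from h import *
caps("w20");cv2.imwrite("pics/s20.png",cv2.resize(grab_frame("scene")[20:260,200:440],None,fx=2.5,fy=2.5))
```

```text
t 28.15 pos [0.7126 0.0412 0.3962] rotcols x,y [[0.99, 0.005, -0.139], [-0.139, -0.018, -0.99]] F [-0.6 -1.3 -2.3] w 0.158
cap [ 69 172  42  51 559] [ 96.2 195.7] [ 0.2766 -0.0254  0.058 ]
cap [  18  180   62   54 2464] [ 48.8 206.8] [ 0.1771 -0.0508  0.058 ]
cap [180 180  38  51 487] [206.  201.3] [ 0.4707 -0.0241  0.058 ]
cap [ 143  190   58   53 2341] [171.7 216.4] [ 0.4068 -0.0538  0.058 ]
cap [ 74 275  59  40 471] [112.7 289. ] [ 0.258  -0.2097  0.058 ]
cap [174 275  52  29 351] [204.6 281.8] [ 0.447  -0.1741  0.058 ]
cap [  55  292   54   42 1678] [ 81.5 312.7] [ 0.1715 -0.275   0.058 ]
cap [ 162  292   51   40 1379] [184.8 309.8] [ 0.3987 -0.2396  0.058 ]
```

View pics/w20.png

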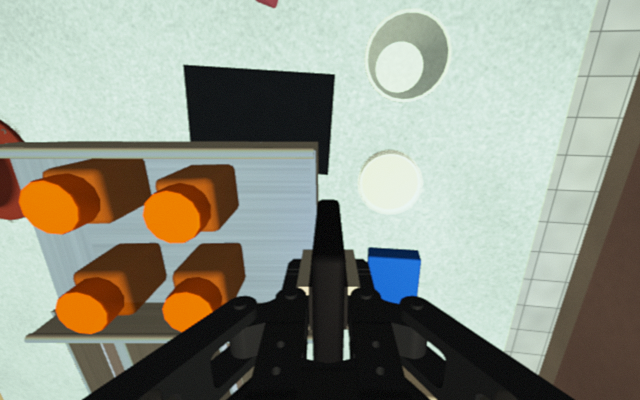

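View pics/s20.png

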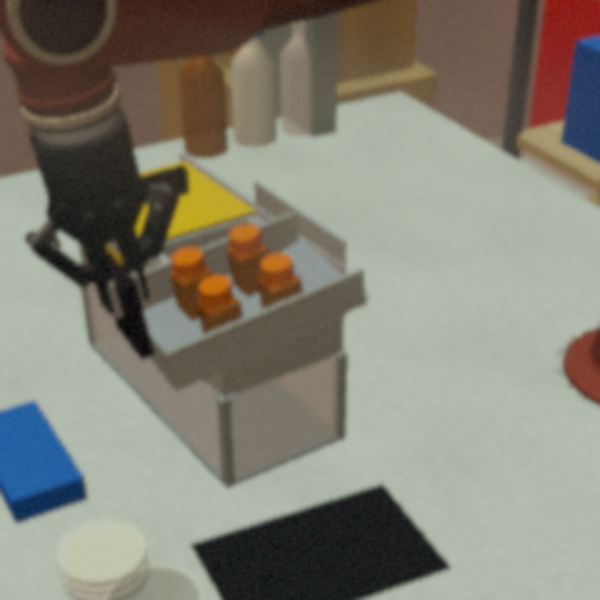

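Emit:
carry_out([
  [[0,0,0.3,0.2,-0.5,0.1,0],[0,0,0.3,0.1,-0.6,0,0],[0,0,0.3,0.1,-0.6,0,0],[0,0,0.3,0.1,-0.6,0,0],[0,0,0,0.1,-0.6,0,0]],
])

```text
time: 28.7
tool_pos: [0.7341, -0.072, 0.3951]
tool_rot: [-0.697, 0.711, -0.02, -0.084]
contact_force: [0.3, 0.7, -3.6]
gripper_width: 0.153
```

Emit:
carry_out([
  [[0,0,0,0,-0.6,0,0],[0,0,0,0,-0.5,0,0],[0,0,0,0,-0.3,0,0],[0,0,0,0,0,0,0],[0,0,0,0,0,0,0]],
])

```text
time: 29.2
tool_pos: [0.7344, -0.1271, 0.3969]
tool_rot: [-0.697, 0.712, -0.019, -0.083]
contact_force: [0.4, -1.2, -3.3]
gripper_width: 0.157
```

Run:
```python
from h import *
s=st();print(s["joint_pos"].round(2));
cv2.imwrite("pics/w21.png",grab_frame("wrist"));cv2.imwrite("pics/s21.png",cv2.resize(grab_frame("scene")[20:260,180:420],None,fx=2.5,fy=2.5));cv2.imwrite("pics/t21.png",cv2.resize(grab_frame("top")[100:300,280:520],None,fx=3,fy=3))
```

```text
t 29.2 pos [ 0.7344 -0.1271  0.3969] rotcols x,y [[0.985, 0.089, -0.145], [-0.144, -0.026, -0.989]] F [ 0.4 -1.2 -3.3] w 0.157
[-0.25  0.37  1.1  -0.06  1.8  -0.36]
```

View pics/w21.png

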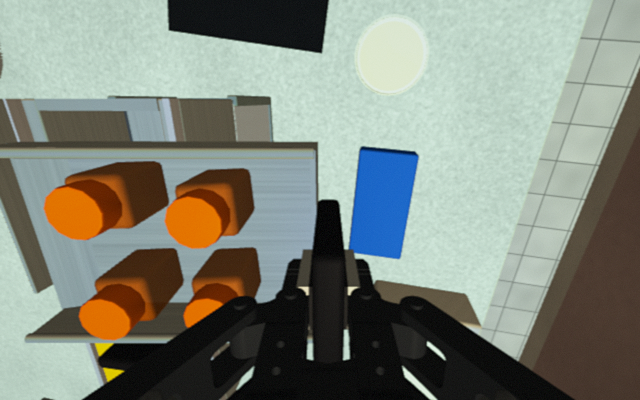

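View pics/s21.png

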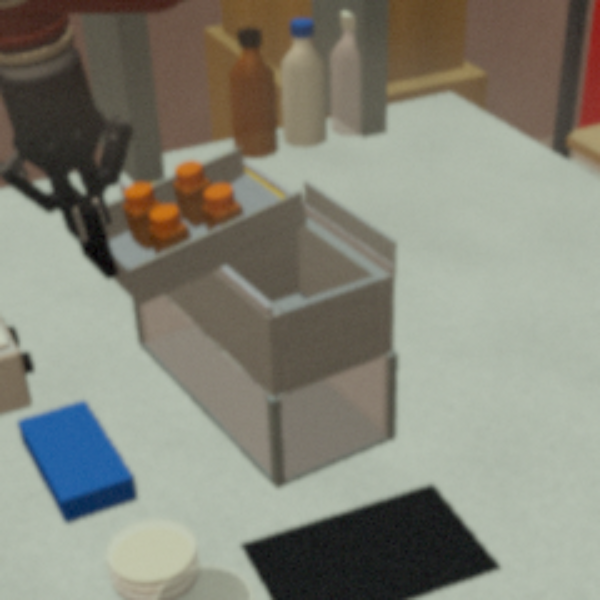

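View pics/t21.png

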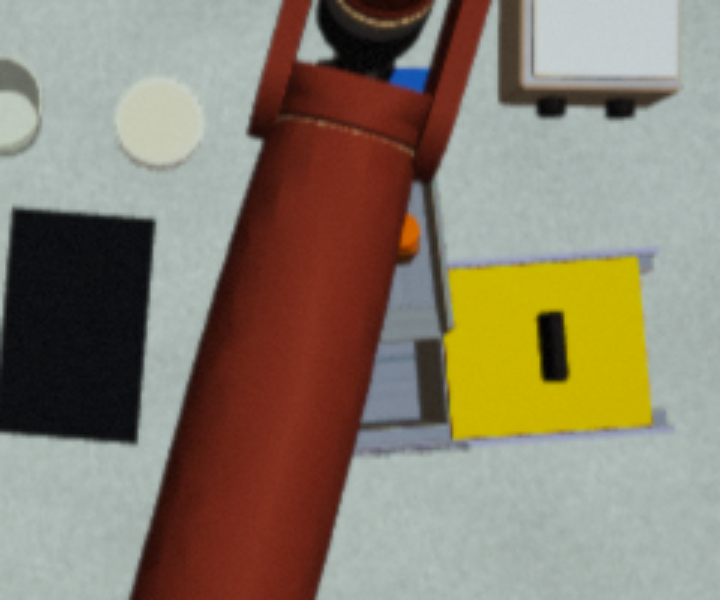

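Run:
```python
from h import *
s=state();p=s["tool_pos"];Rc=q2R(s["tool_rot"])
a=np.radians(5.2);sx=np.array([np.cos(a),np.sin(a),0]);sy=np.array([-np.sin(a),np.cos(a),0]);sz=np.array([0,0,1.])
H=np.array([.505,-.158,0])
for th in (0,10,20,30,40,50):
    t=np.radians(th);c,si=np.cos(t),np.sin(t)
    tx=c*sx+si*sz; tz=-si*sx+c*sz
    # tool: x=tray x, y=-tray z, z = x cross y = tray y
    Rt=np.c_[tx,-tz,np.cross(tx,-tz)]
    lip=H+.03*sx+.24*sz
    q=lip+.203*tx+.117*tz
    rv=R.from_matrix(Rt@Rc.T).as_rotvec()
    print(th,"dpos/40mm",((q-p)/.04).round(2),"rot/4deg",(np.degrees(rv)/4).round(2),q.round(3))
    p,Rc=q,Rt
```

```text
0 dpos/40mm [ 0.06 -0.26 -1.01] rot/4deg [ 0.39 -2.06 -0.01] [ 0.737 -0.137  0.357]
10 dpos/40mm [-0.58 -0.05  0.84] rot/4deg [ 0.23 -2.49 -0.  ] [ 0.714 -0.139  0.39 ]
20 dpos/40mm [-0.72 -0.07  0.72] rot/4deg [ 0.23 -2.49 -0.  ] [ 0.685 -0.142  0.419]
30 dpos/40mm [-0.83 -0.08  0.59] rot/4deg [ 0.23 -2.49 -0.  ] [ 0.652 -0.145  0.443]
40 dpos/40mm [-0.92 -0.08  0.43] rot/4deg [ 0.23 -2.49  0.  ] [ 0.615 -0.148  0.46 ]
50 dpos/40mm [-0.98 -0.09  0.27] rot/4deg [ 0.23 -2.49  0.  ] [ 0.576 -0.152  0.471]
```

Emit:
carry_out([
  [[0.2,-1,0,0.03,-0.13,-0.5,0],[0.2,-1,0,0.03,-0.13,-0.5,0],[0.08,-0.83,0,-0.19,-0.02,0.28,0],[0.08,-0.83,0,-0.19,-0.02,0.28,0],[0.08,-0.83,0,-0.2,-0.02,0.28,0]],
])

```text
time: 29.85
tool_pos: [0.7132, -0.1395, 0.3911]
tool_rot: [0.707, -0.7, -0.093, -0.028]
contact_force: [0.1, -0.3, -3.3]
gripper_width: 0.155
```

Run:
```python
from h import *
s=st()
cv2.imwrite("pics/w22.png",grab_frame("wrist"));cv2.imwrite("pics/s22.png",cv2.resize(grab_frame("scene")[20:260,180:420],None,fx=2.5,fy=2.5))
```

```text
t 29.85 pos [ 0.7132 -0.1395  0.3911] rotcols x,y [[0.981, 0.09, 0.171], [0.17, 0.018, -0.985]] F [ 0.1 -0.3 -3.3] w 0.155
```

View pics/w22.png

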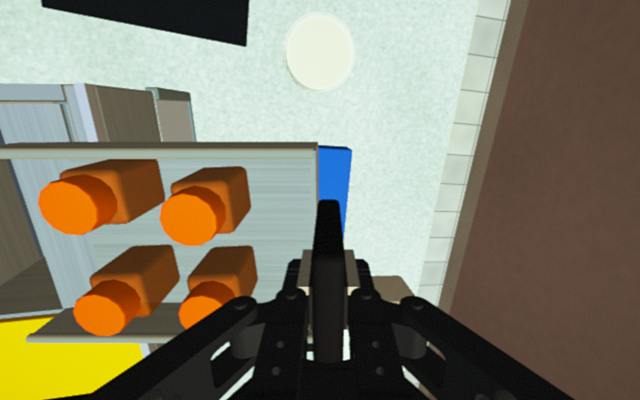

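View pics/s22.png

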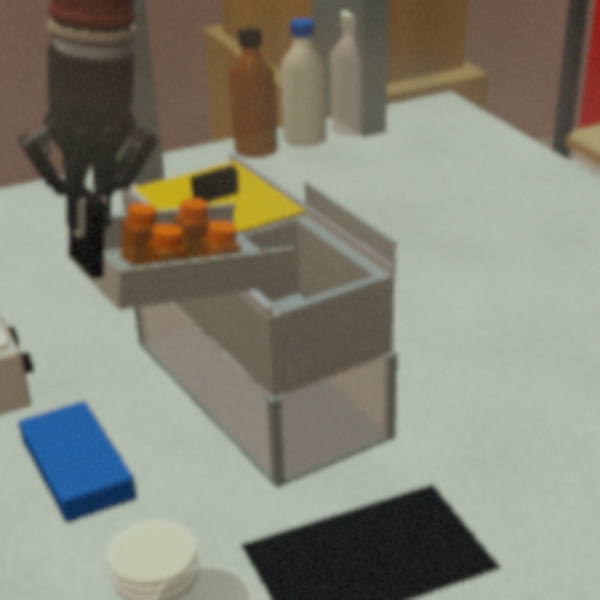

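Run:
```python
from h import *
S=cam("scene")
a=np.radians(5.2);sx=np.array([np.cos(a),np.sin(a),0]);sy=np.array([-np.sin(a),np.cos(a),0]);sz=np.array([0,0,1.])
H=np.array([.505,-.158,0])
f=lambda P:((proj(S,P)-[180,20])*2.5).round(0)
for y in(.0625,-.0625):
  for z in(.24,.275): print(y,z,f(H+.03*sx+y*sy+z*sz))
for x in(-.06,.06):
  for y in(-.08,.08): print("mouth",x,y,f(H+x*sx+y*sy+.226*sz))
im=cv2.imread("pics/s22.png");cv2.imwrite("pics/s22c.png",cv2.resize(im[150:350,80:420],None,fx=2.2,fy=2.2,interpolation=cv2.INTER_CUBIC))
```

```text
0.0625 0.24 [294. 279.]
0.0625 0.275 [293. 249.]
-0.0625 0.24 [236. 233.]
-0.0625 0.275 [234. 205.]
mouth -0.06 -0.08 [296. 218.]
mouth -0.06 0.08 [374. 273.]
mouth 0.06 -0.08 [206. 245.]
mouth 0.06 0.08 [279. 306.]
```

View pics/s22c.png

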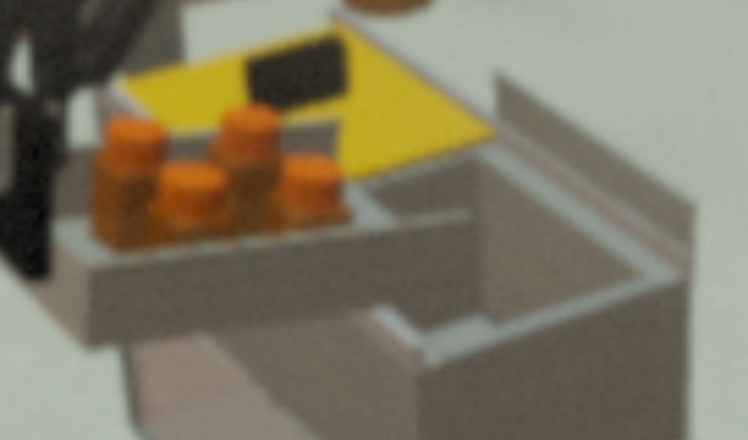

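Emit:
carry_out([
  [[0.09,-1,0,-0.29,-0.03,0.29,0],[0.09,-1,0,-0.29,-0.03,0.29,0],[0.09,-1,0,-0.31,-0.03,0.27,0],[0.09,-1,0,-0.33,-0.03,0.24,0],[0.09,-1,0,-0.33,-0.03,0.24,0]],
])

```text
time: 30.45
tool_pos: [0.6513, -0.1457, 0.4434]
tool_rot: [0.692, -0.673, -0.213, -0.15]
contact_force: [0.9, 0.2, -3.5]
gripper_width: 0.161
```

Run:
```python
from h import *
s=st()
cv2.imwrite("pics/w23.png",grab_frame("wrist"));cv2.imwrite("pics/s23.png",cv2.resize(grab_frame("scene")[20:260,180:420],None,fx=2.5,fy=2.5))
```

```text
t 30.45 pos [ 0.6513 -0.1457  0.4434] rotcols x,y [[0.864, 0.079, 0.497], [0.495, 0.048, -0.868]] F [ 0.9  0.2 -3.5] w 0.161
```

View pics/s23.png

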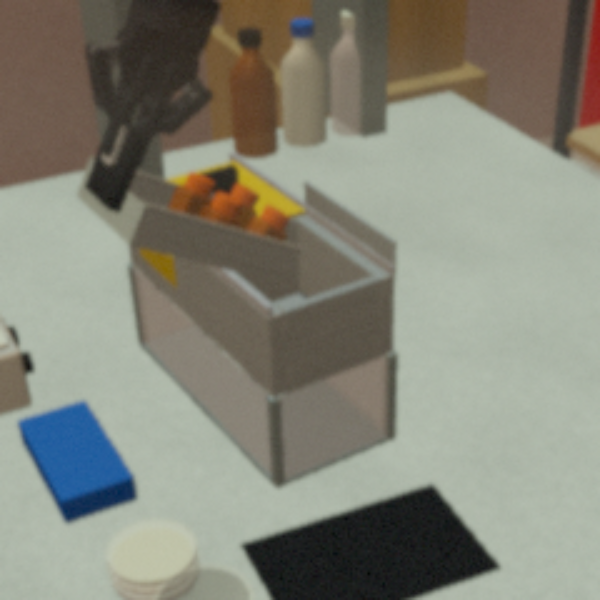

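Pots tipping toward the lip at 30°, continuing to 50°.

Emit:
carry_out([
  [[0.09,-1,0,-0.36,-0.03,0.18,0],[0.09,-1,0,-0.37,-0.03,0.17,0],[0.09,-1,0,-0.38,-0.03,0.14,0],[0.09,-1,0,-0.39,-0.04,0.11,0],[0.09,-1,0,-0.39,-0.04,0.1,0]],
])

```text
time: 31.05
tool_pos: [0.5761, -0.1528, 0.4716]
tool_rot: [0.655, -0.626, -0.328, -0.268]
contact_force: [-0.9, -1.1, -2.9]
gripper_width: 0.158
```

Run:
```python
from h import *
s=st();print(s["joint_pos"].round(2))
cv2.imwrite("pics/w24.png",grab_frame("wrist"));cv2.imwrite("pics/s24.png",cv2.resize(grab_frame("scene")[20:260,180:420],None,fx=2.5,fy=2.5))
```

```text
t 31.05 pos [ 0.5761 -0.1528  0.4716] rotcols x,y [[0.642, 0.059, 0.765], [0.761, 0.072, -0.644]] F [-0.9 -1.1 -2.9] w 0.158
[-0.55 -0.42  1.87  0.57  1.01 -0.78]
```

View pics/s24.png

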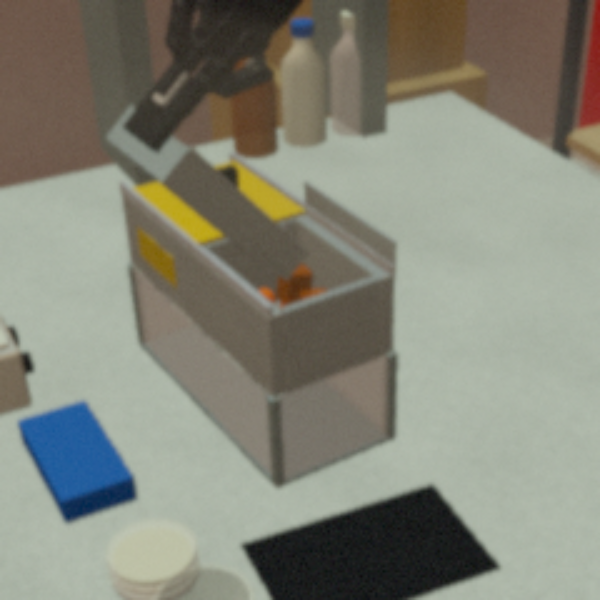

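View pics/w24.png

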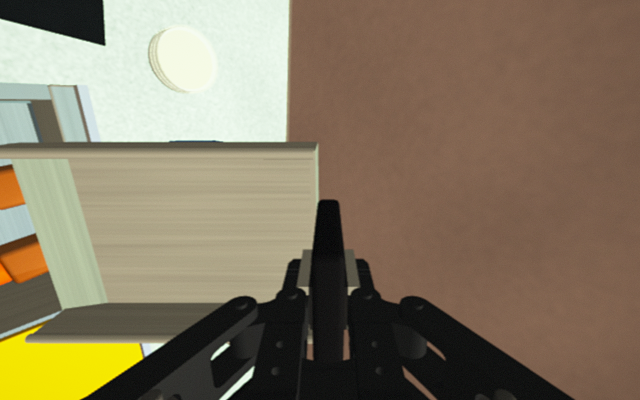

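Emit:
carry_out([
  [[-0.09,1,0,0.39,0.04,0.3,0],[-0.09,1,0,0.39,0.04,0.2,0],[-0.09,1,0,0.38,0.03,0.1,0],[-0.09,1,0,0.37,0.03,0,0],[-0.09,1,0,0.36,0.03,0,0]],
])

```text
time: 31.65
tool_pos: [0.6535, -0.146, 0.4957]
tool_rot: [0.692, -0.674, -0.211, -0.149]
contact_force: [0.6, -0.6, -2.2]
gripper_width: 0.152
```

Emit:
carry_out([
  [[-0.09,1,0,0.33,0.03,0,0],[-0.09,1,0,0.33,0.03,0,0],[-0.09,1,0,0.3,0.03,0,0],[-0.09,1,0,0.29,0.03,0,0],[-0.09,1,0,0.29,0.03,0,0]],
])

```text
time: 32.15
tool_pos: [0.7153, -0.1398, 0.495]
tool_rot: [0.707, -0.701, -0.09, -0.026]
contact_force: [-0.7, 1.3, -3.4]
gripper_width: 0.158
```

Run:
```python
from h import *
s=st();print(s["joint_pos"].round(2))
cv2.imwrite("pics/w25.png",grab_frame("wrist"));cv2.imwrite("pics/s25.png",cv2.resize(grab_frame("scene")[20:260,180:420],None,fx=2.5,fy=2.5))
```

```text
t 32.15 pos [ 0.7153 -0.1398  0.495 ] rotcols x,y [[0.982, 0.089, 0.164], [0.164, 0.016, -0.986]] F [-0.7  1.3 -3.4] w 0.158
[-0.31  0.18  1.17  0.07  1.64 -0.39]
```

View pics/s25.png

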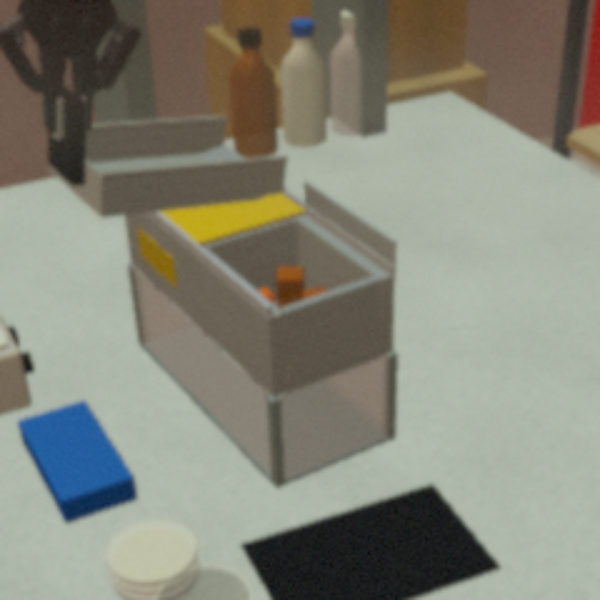

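View pics/w25.png

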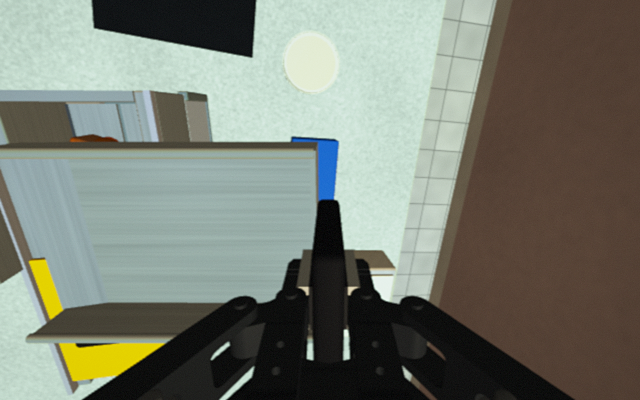

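```bash
cat >> h.py <<'E'
def rel(q,yaw,tilt=0):
    s=state();p=s["tool_pos"];Rc=q2R(s["tool_rot"]);a=np.radians(yaw);ex=np.array([np.cos(a),np.sin(a),0]);z=np.array([0,0,1.]);t=np.radians(tilt)
    tx=np.cos(t)*ex+np.sin(t)*z;ty=np.sin(t)*ex-np.cos(t)*z
    Rt=np.c_[tx,ty,np.cross(tx,ty)]
    print("dpos/40",((np.array(q)-p)/.04).round(3),"rot/4",(R.from_matrix(Rt@Rc.T).as_rotvec(degrees=True)/4).round(3))
E
python3 - <<'E'
from h import *
rel([.64,.0893,.30],-3.7)
E
```

```text
dpos/40 [-1.91   5.722 -4.833] rot/4 [-0.066  2.385 -2.234]
```

Emit:
carry_out([
  [[0,0.48,-0.45,-0.3,0.8,0,0],[-0.02,0.48,-0.45,-0.35,0.9,0,0],[-0.02,0.48,-0.45,-0.4,0.9,-0.1,0],[-0.02,0.48,-0.45,-0.4,0.9,-0.3,0],[0,0.47,-0.43,-0.3,0.9,-0.5,0]],
])

```text
time: 32.75
tool_pos: [0.6429, 0.0371, 0.4619]
tool_rot: [-0.706, 0.707, -0.021, 0.026]
contact_force: [0.3, -0.1, -2.5]
gripper_width: 0.155
```

Emit:
carry_out([
  [[0,0,0,-0.16,0.7,-0.7,0],[0,0,0,0,0.4,-0.8,0],[0,0,0,0,0.2,-0.9,0],[0,0,0,0,0,-0.9,0],[0,0,0,0,0,-0.6,0]],
])

```text
time: 33.25
tool_pos: [0.636, 0.0883, 0.3003]
tool_rot: [-0.706, 0.707, -0.023, 0.023]
contact_force: [0.3, 0.1, -3.4]
gripper_width: 0.155
```

Emit:
carry_out([
  [[0,0,0,0,0,-0.6,0],[0,0,0,0,0,-0.6,0],[0,0,0,0,0,-0.6,0],[0,0,0,0,0,-0.5,0],[0,0,0,0,0,0,0]],
])

```text
time: 33.75
tool_pos: [0.635, 0.0877, 0.2076]
tool_rot: [-0.706, 0.707, -0.024, 0.022]
contact_force: [-0.1, 0.0, -2.2]
gripper_width: 0.156
```

Run:
```python
from h import *
st();rel([.64,.0893,.133],-3.7)
cv2.imwrite("pics/w26.png",grab_frame("wrist"));cv2.imwrite("pics/s26.png",cv2.resize(grab_frame("scene")[60:300,200:440],None,fx=2.5,fy=2.5))
```

```text
t 33.75 pos [0.635  0.0877 0.2076] rotcols x,y [[0.998, -0.065, -0.003], [-0.003, -0.001, -1.0]] F [-0.1  0.  -2.2] w 0.156
dpos/40 [ 0.124  0.041 -1.866] rot/4 [ 0.019 -0.046  0.013]
```

View pics/w26.png

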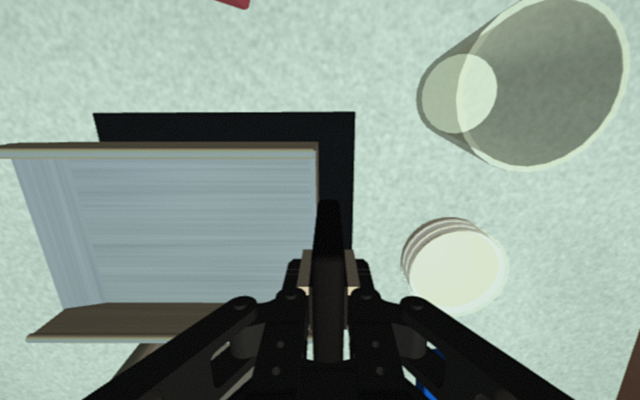

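View pics/s26.png

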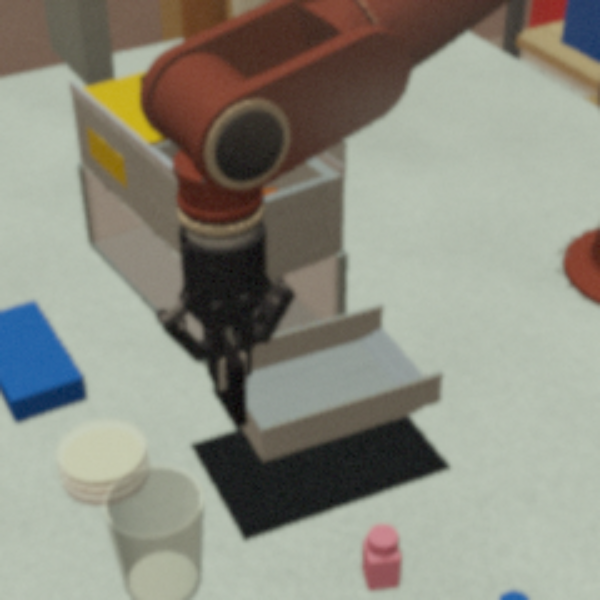

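Tray empty, level, just above the mat and square to it. Lower gently.

Emit:
carry_out([
  [[0,-0.04,0,0.12,0.04,-0.6,0],[0,0,0,0,0,-0.6,0],[0,0,0,0,0,-0.4,0],[0,0,0,0,0,-0.15,0],[0,0,0,0,0,0,0]],
])

```text
time: 34.35
tool_pos: [0.6416, 0.0891, 0.1417]
tool_rot: [-0.707, 0.707, -0.021, 0.025]
contact_force: [-0.3, -0.5, -2.4]
gripper_width: 0.156
```

Run:
```python
from h import *
st()
cv2.imwrite("pics/w27.png",grab_frame("wrist"))
```

```text
t 34.35 pos [0.6416 0.0891 0.1417] rotcols x,y [[0.998, -0.065, 0.006], [0.006, -0.001, -1.0]] F [-0.3 -0.5 -2.4] w 0.156
```

View pics/w27.png

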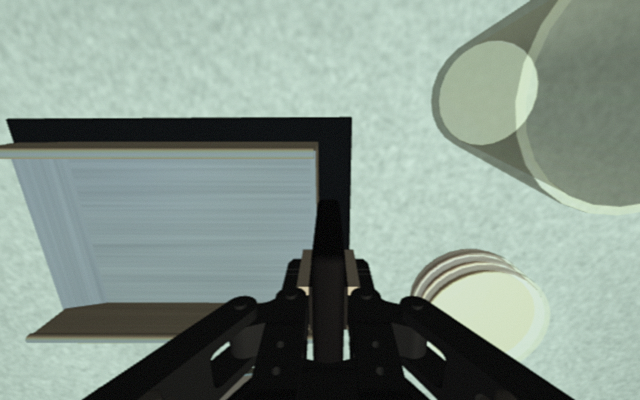

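Emit:
carry_out([
  [[0,0,0,0,0,-0.1,0],[0,0,0,0,0,-0.1,0],[0,0,0,0,0,0,0]],
])

```text
time: 34.7
tool_pos: [0.6415, 0.0891, 0.1338]
tool_rot: [-0.707, 0.707, -0.021, 0.025]
contact_force: [0.1, -0.3, -3.6]
gripper_width: 0.158
```

Emit:
carry_out([
  [[0,0,0,0,0,-0.05,0],[0,0,0,0,0,-0.05,0],[0,0,0,0,0,0,0]],
])

```text
time: 35.0
tool_pos: [0.6424, 0.0891, 0.132]
tool_rot: [-0.707, 0.707, -0.021, 0.026]
contact_force: [1.0, -1.2, 5.6]
gripper_width: 0.153
```

Emit:
carry_out([
  [[0,0,0,0,0,0,45],[0,0,0,0,0,0,45],[0,0,0,0,0,0,45],[0,0,0,0,0,0.4,45],[0,0,0,0,0,1,45]],
])

```text
time: 35.5
tool_pos: [0.639, 0.089, 0.1822]
tool_rot: [-0.706, 0.707, -0.024, 0.022]
contact_force: [0.3, 0.3, 0.3]
gripper_width: 0.527
```

Emit:
carry_out([
  [[0,0,0,0,0,1,45],[0,0,0,0,-0.3,0.2,45],[0,0,0,0,0,0,45]],
])

```text
time: 35.8
tool_pos: [0.6431, 0.0762, 0.238]
tool_rot: [-0.706, 0.707, -0.019, 0.028]
contact_force: [-0.7, 0.4, 0.2]
gripper_width: 0.524
```

Run:
```python
from h import *
st();C=cam("wrist")
im=grab_frame("wrist");cv2.imwrite("pics/w28.png",im)
m=cv2.convertScaleAbs(im[80:290,60:420],alpha=2,beta=10);cv2.imwrite("pics/w28c.png",cv2.resize(m,None,fx=2.2,fy=2.2,interpolation=cv2.INTER_CUBIC))
```

```text
t 35.8 pos [0.6431 0.0762 0.238 ] rotcols x,y [[0.998, -0.066, 0.013], [0.013, -0.001, -1.0]] F [-0.7  0.4  0.2] w 0.524
```

View pics/w28c.png

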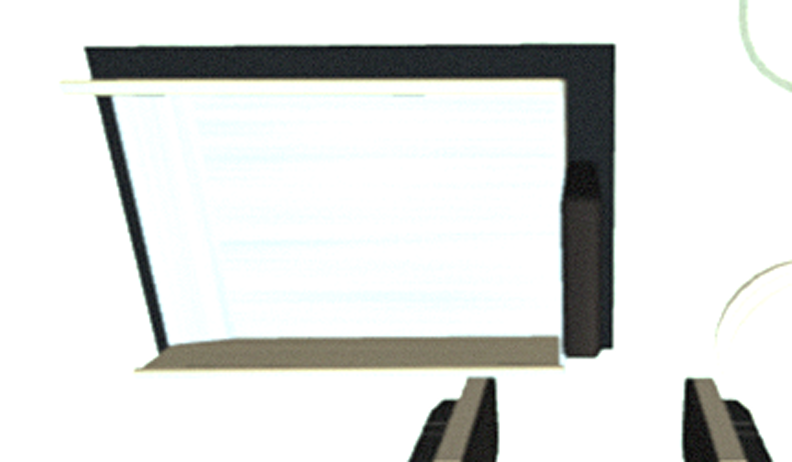

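Run:
```python
from h import *
C=cam("wrist");f=lambda u,v,z:ray(C,u/2.2+60,v/2.2+80,z)[:2].round(4)
print("plate",f(583,277,.095));w=[f(62,82,.047),f(562,80,.047),f(136,370,.047),f(562,367,.047)];print("walls",w)
print("yaw",[np.degrees(np.arctan2(*(b-a)[::-1])).round(2) for a,b in((w[0],w[1]),(w[2],w[3]))])
m=[f(86,47,.003),f(614,44,.003),f(612,350,.003)];print("mat",m,np.degrees(np.arctan2(*(m[1]-m[0])[::-1])))
T=cam("top")
im=grab_frame("top");cv2.imwrite("pics/t28.png",cv2.resize(im[150:270,270:400],None,fx=5,fy=5))
a=cv2.imread("pics/top0.png");cv2.imwrite("pics/t0.png",cv2.resize(a[150:270,270:400],None,fx=5,fy=5))
```

```text
plate [0.6418 0.0868]
walls [array([0.4488, 0.162 ]), array([0.6381, 0.1502]), array([0.4415, 0.0407]), array([0.6284, 0.0289])]
yaw [np.float64(-3.57), np.float64(-3.61)]
mat [array([0.4303, 0.1762]), array([0.6606, 0.1622]), array([0.6516, 0.0146])] -3.478745140144956
```

View pics/t28.png

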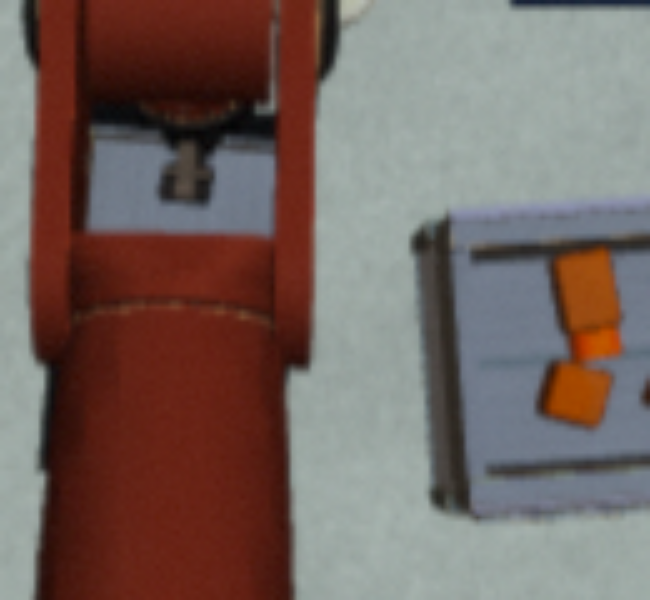

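View pics/t0.png

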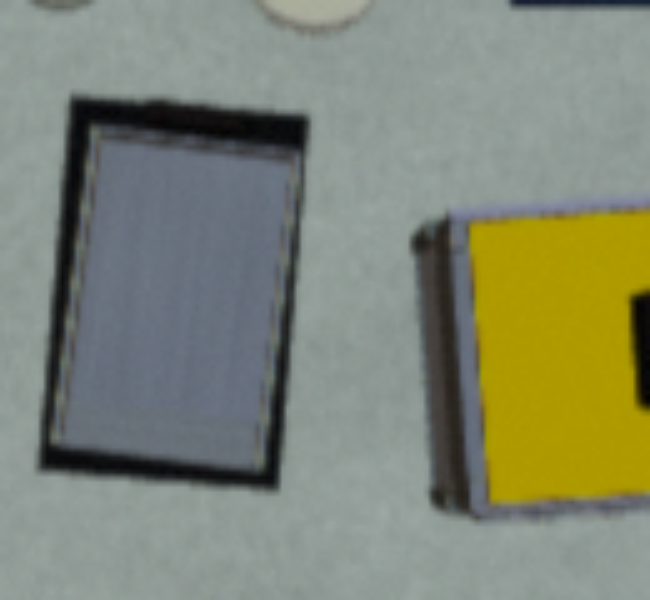

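Emit:
carry_out([
  [[0,0,-1,-0.1,-0.1,1,50],[0,0,-1,-0.2,-0.2,1,50],[0,0,-1,-0.3,-0.5,0.8,50],[0,0,-1,-0.5,-0.7,0.6,50],[0,0,-1,-0.5,-0.8,0.5,50]],
])

```text
time: 36.4
tool_pos: [0.5768, -0.015, 0.3892]
tool_rot: [-0.691, 0.692, -0.145, 0.147]
contact_force: [0.2, -0.4, 0.9]
gripper_width: 0.59
```

Emit:
carry_out([
  [[0,0,-1,-0.5,-0.8,0.2,50],[0,0,-1,-0.5,-0.8,0,50],[0,0,-1,-0.5,-0.8,0,50],[0,0,-1,-0.4,-0.8,0,50],[0,0,-1,0,-0.6,0,50]],
])

```text
time: 36.9
tool_pos: [0.4999, -0.168, 0.3956]
tool_rot: [-0.655, 0.656, -0.264, 0.266]
contact_force: [0.2, 0.3, 0.4]
gripper_width: 0.587
```

Emit:
carry_out([
  [[0,0,-1,0,-0.6,0,50],[0,0,-1,0,-0.6,0,50],[0,0,-1,0,-0.6,0,50],[0,0,-1,0,-0.6,0,50],[0,0,-1,0,-0.6,0,50]],
])

```text
time: 37.4
tool_pos: [0.5013, -0.2874, 0.395]
tool_rot: [-0.599, 0.601, -0.374, 0.374]
contact_force: [1.3, -0.3, -0.5]
gripper_width: 0.59
```

Emit:
carry_out([
  [[0,0,-1,0,0,0,50],[0,0,-1,0,0,0,50],[0,0,-1,0,0,0,50],[0,0,-1,0,0,0,50],[0,0,-1,0,0,0,50]],
])

```text
time: 37.9
tool_pos: [0.5014, -0.2865, 0.3949]
tool_rot: [-0.524, 0.527, -0.473, 0.473]
contact_force: [-0.7, 0.6, 0.6]
gripper_width: 0.586
```

Run:
```python
from h import *
st();cv2.imwrite("pics/w29.png",grab_frame("wrist"));rel([.520,-.3185,.36],-84.8)
im=grab_frame("top");cv2.imwrite("pics/t29.png",cv2.resize(im[150:300,270:520],None,fx=3,fy=3))
cv2.imwrite("pics/s29.png",cv2.resize(grab_frame("scene")[60:300,200:440],None,fx=2.5,fy=2.5))
```

```text
t 37.9 pos [ 0.5014 -0.2865  0.3949] rotcols x,y [[0.106, -0.994, 0.003], [-0.003, -0.003, -1.0]] F [-0.7  0.6  0.6] w 0.586
dpos/40 [ 0.465 -0.801 -0.874] rot/4 [ 0.046 -0.047 -0.199]
```

View pics/w29.png

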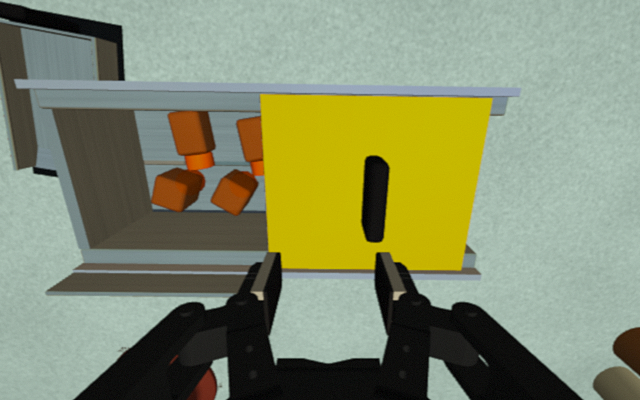

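View pics/s29.png

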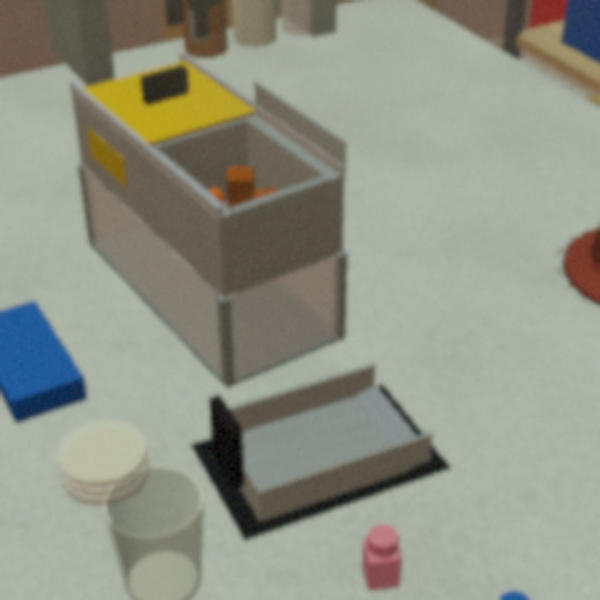

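View pics/t29.png

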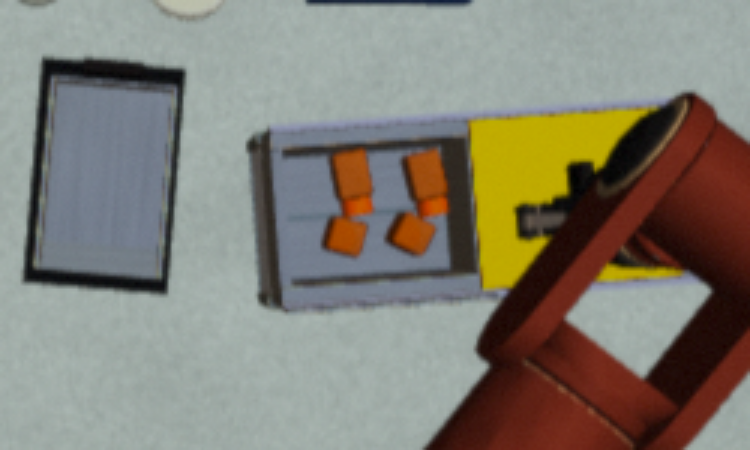

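Emit:
carry_out([
  [[0,0,-0.2,0.46,-0.8,0,50],[0,0,0,0,0,-0.87,50],[0,0,0,0,0,-0.6,50],[0,0,0,0,0,-0.55,50],[0,0,0,0,0,0,50]],
])

```text
time: 38.55
tool_pos: [0.5186, -0.3177, 0.3113]
tool_rot: [-0.522, 0.525, -0.477, 0.474]
contact_force: [-1.4, 1.2, -0.4]
gripper_width: 0.587
```

Emit:
carry_out([
  [[0,0,0,0,0,0,0],[0,0,0,0,0,0,0],[0,0,0,0,0,0,0],[0,0,0,0,0,0,0],[0,0,0,0,0,0,0]],
])

```text
time: 39.05
tool_pos: [0.5206, -0.3192, 0.3193]
tool_rot: [-0.522, 0.525, -0.473, 0.478]
contact_force: [-0.7, 1.2, 6.4]
gripper_width: 0.155
```

Emit:
carry_out([
  [[0,0,0,0,0.2,0.1,0],[0,0,0,-0.05,0.5,0,0],[0,0,0,-0.05,0.6,0,0],[0,0,0,-0.06,0.6,0,0],[0,0,0,-0.06,0.6,0,0]],
])

```text
time: 39.55
tool_pos: [0.5113, -0.2176, 0.3194]
tool_rot: [-0.522, 0.524, -0.474, 0.478]
contact_force: [6.9, -2.1, -6.3]
gripper_width: 0.149
```

Emit:
carry_out([
  [[0,0,0,-0.06,0.6,0,0],[0,0,0,-0.05,0.5,0,0],[0,0,0,-0.02,0.3,0,0],[0,0,0,0,0.1,0,0],[0,0,0,0,0.1,0,0]],
])

```text
time: 40.05
tool_pos: [0.5057, -0.1541, 0.3194]
tool_rot: [-0.522, 0.525, -0.474, 0.477]
contact_force: [3.5, -0.7, -8.3]
gripper_width: 0.148
```

Emit:
carry_out([
  [[0,0,0,0,0.1,0,0],[0,0,0,0,0.1,0,0],[0,0,0,0,0,0,0]],
])

```text
time: 40.35
tool_pos: [0.5055, -0.1514, 0.3194]
tool_rot: [-0.517, 0.528, -0.472, 0.48]
contact_force: [3.9, -21.3, -14.0]
gripper_width: 0.151
```

Emit:
carry_out([
  [[0,0,0,0,-0.1,0,0],[0,0,0,0,0,0,40],[0,0,0,0,0,0,40],[0,0,0,0,0,0,40],[0,0,0,0,0,0.8,40]],
])

```text
time: 40.85
tool_pos: [0.5045, -0.15, 0.3493]
tool_rot: [-0.521, 0.526, -0.477, 0.474]
contact_force: [0.0, 0.3, 0.3]
gripper_width: 0.469
```

Emit:
carry_out([
  [[0,0,0,0,0,1,0],[0,0,0,0,-0.8,0.3,0],[0,0,0,0,-0.9,0,0],[0,0,0,0,-0.9,0,0],[0,0,0,0,0,0,0]],
])

```text
time: 41.35
tool_pos: [0.5057, -0.2578, 0.4059]
tool_rot: [-0.52, 0.524, -0.475, 0.479]
contact_force: [-0.3, 0.4, -1.2]
gripper_width: -0.002
```

Run:
```python
from h import *
st();cv2.imwrite("pics/w30.png",grab_frame("wrist"))
im=grab_frame("top");cv2.imwrite("pics/t30.png",cv2.resize(im[150:300,270:520],None,fx=3,fy=3))
C=cam("wrist");print(proj(C,[.525,-.38,.216]))
```

```text
t 41.35 pos [ 0.5057 -0.2578  0.4059] rotcols x,y [[0.091, -0.996, 0.008], [0.001, -0.008, -1.0]] F [-0.3  0.4 -1.2] w -0.002
[463.68456141 191.24986241]
```

View pics/w30.png

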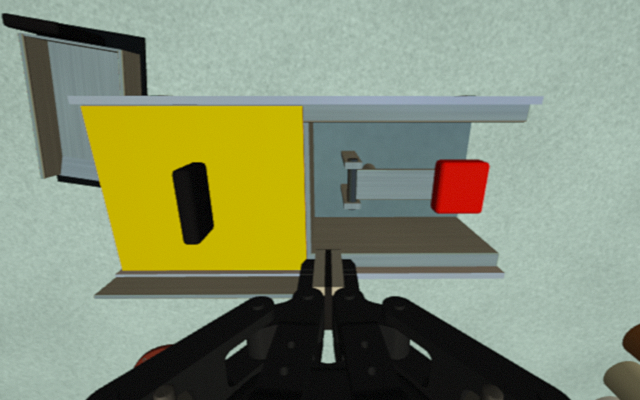

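View pics/t30.png

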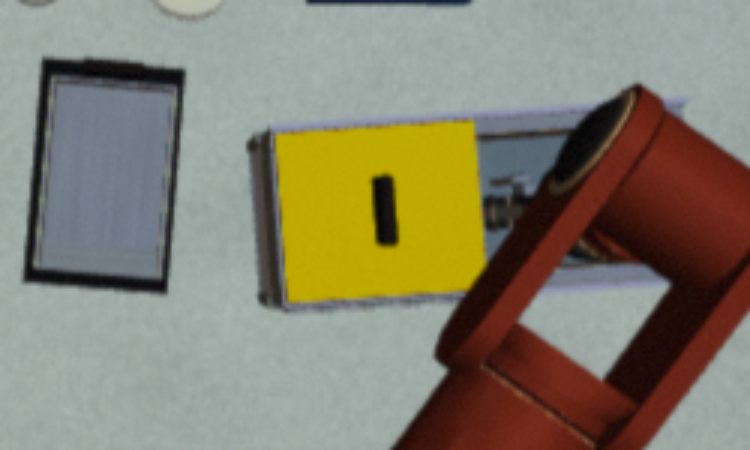

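Emit:
carry_out([
  [[0,0,0,0.1,-0.7,0,0],[0,0,0,0.2,-0.8,0,0],[0,0,0,0.1,-0.8,0,0],[0,0,0,0.08,-0.78,-0.5,0],[0,0,0,0,0,-0.9,0]],
])

```text
time: 41.95
tool_pos: [0.5264, -0.3806, 0.3526]
tool_rot: [-0.521, 0.525, -0.472, 0.48]
contact_force: [0.5, 0.7, -0.3]
gripper_width: 0.001
```

Emit:
carry_out([
  [[0,0,0,0,0,-0.9,0],[0,0,0,0,0,-0.3,0],[0,0,0,0,0,0,0]],
])

```text
time: 42.25
tool_pos: [0.525, -0.3764, 0.2988]
tool_rot: [-0.522, 0.525, -0.475, 0.475]
contact_force: [-0.3, -0.4, 0.7]
gripper_width: 0.002
```

Run:
```python
from h import *
st();cv2.imwrite("pics/w31.png",grab_frame("wrist"))
```

```text
t 42.25 pos [ 0.525  -0.3764  0.2988] rotcols x,y [[0.096, -0.995, 0.003], [-0.003, -0.003, -1.0]] F [-0.3 -0.4  0.7] w 0.002
```

View pics/w31.png

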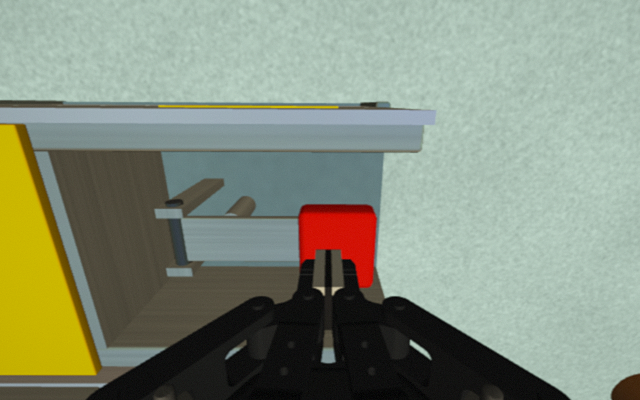

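Emit:
carry_out([
  [[0,0,0,-0.1,-0.08,-0.2,0],[0,0,0,0,0,-0.25,0],[0,0,0,0,0,-0.25,0],[0,0,0,0,0,-0.25,0],[0,0,0,0,0,-0.2,0]],
])

```text
time: 42.8
tool_pos: [0.5221, -0.3836, 0.259]
tool_rot: [-0.521, 0.525, -0.471, 0.48]
contact_force: [-0.9, -1.6, 10.0]
gripper_width: -0.003
```

Emit:
carry_out([
  [[0,0,0,0,0,-0.12,0],[0,0,0,0,0,-0.08,0],[0,0,0,0,0,0,0]],
])

```text
time: 43.1
tool_pos: [0.5223, -0.3833, 0.2543]
tool_rot: [-0.521, 0.525, -0.471, 0.48]
contact_force: [-6.3, 2.2, 19.1]
gripper_width: 0.004
```

Emit:
carry_out([
  [[0,0,0,0,0,-0.1,0],[0,0,0,0,0,0,0],[0,0,0,0,0,0,0],[0,0,0,0,0,0,0],[0,0,0,0,0,0,0]],
])

```text
time: 43.6
tool_pos: [0.5224, -0.3833, 0.254]
tool_rot: [-0.521, 0.525, -0.471, 0.481]
contact_force: [-10.0, 5.7, 29.2]
gripper_width: 0.001
```

Run:
```python
from h import *
st();cv2.imwrite("pics/s32.png",cv2.resize(grab_frame("scene")[60:300,180:420],None,fx=2.5,fy=2.5))
```

```text
t 43.6 pos [ 0.5224 -0.3833  0.254 ] rotcols x,y [[0.095, -0.995, 0.014], [0.006, -0.014, -1.0]] F [-10.    5.7  29.2] w 0.001
```

View pics/s32.png

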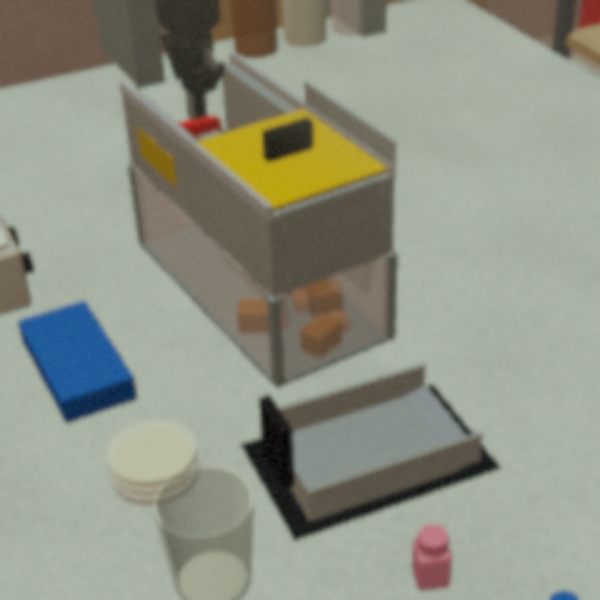

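Emit:
carry_out([
  [[0,0,0,0,0,0.3,0],[0,0,0,0,0,0.5,0],[0,0,0,0,0,0.8,0],[0,0,0,0,0,0.5,0],[0,0,0,0,0,0,0]],
])

```text
time: 44.15
tool_pos: [0.5223, -0.3824, 0.3322]
tool_rot: [-0.522, 0.525, -0.471, 0.48]
contact_force: [0.3, 0.4, 0.4]
gripper_width: 0.004
```

Run:
```python
from h import *
st();f=grab_frame("scene");cv2.imwrite("pics/s33.png",cv2.resize(f[120:230,225:345],None,fx=6,fy=5.4,interpolation=cv2.INTER_CUBIC))
```

```text
t 44.15 pos [ 0.5223 -0.3824  0.3322] rotcols x,y [[0.095, -0.995, 0.013], [0.007, -0.012, -1.0]] F [0.3 0.4 0.4] w 0.004
```

View pics/s33.png

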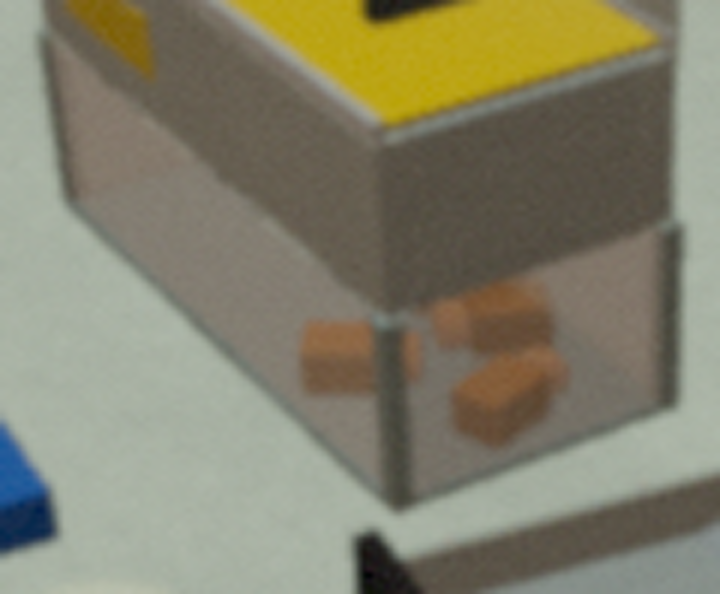

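Emit:
carry_out([
  [[0,0,0,0,0,-0.8,0],[0,0,0,0,0,-0.5,0],[0,0,0,0,0,-0.3,0],[0,0,0,0,0,-0.3,0],[0,0,0,0,0,-0.17,0]],
])

```text
time: 44.7
tool_pos: [0.5221, -0.3824, 0.2539]
tool_rot: [-0.521, 0.525, -0.473, 0.479]
contact_force: [-18.0, 13.3, 57.7]
gripper_width: -0.004
```

Emit:
carry_out([
  [[0,0,0,0,0,-0.05,0],[0,0,0,0,0,0,0],[0,0,0,0,0,0,0],[0,0,0,0,0,0,0],[0,0,0,0,0,0,0]],
])

```text
time: 45.2
tool_pos: [0.5229, -0.3834, 0.2538]
tool_rot: [-0.521, 0.525, -0.47, 0.481]
contact_force: [-10.0, 6.9, 38.2]
gripper_width: 0.003
```

Run:
```python
from h import *
st();f=grab_frame("scene");cv2.imwrite("pics/s34.png",cv2.resize(f[120:230,225:345],None,fx=6,fy=5.4,interpolation=cv2.INTER_CUBIC))
```

```text
t 45.2 pos [ 0.5229 -0.3834  0.2538] rotcols x,y [[0.095, -0.995, 0.015], [0.007, -0.014, -1.0]] F [-10.    6.9  38.2] w 0.003
```

View pics/s34.png

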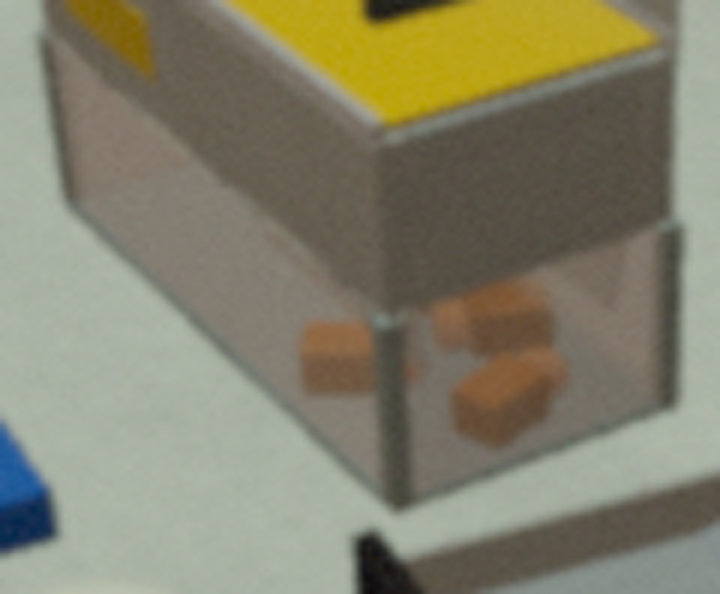

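Emit:
carry_out([
  [[0,0,0,0,0,0.8,0],[0,0,0,0,0,1,0],[0,0,1,0,0,1,0],[0,0,1,0,0.3,0.8,0],[0,0,1,0,0.6,0.3,0]],
])

```text
time: 45.75
tool_pos: [0.5214, -0.3463, 0.4007]
tool_rot: [-0.569, 0.572, -0.415, 0.421]
contact_force: [0.9, 0.4, 0.8]
gripper_width: 0.003
```

Emit:
carry_out([
  [[0,0,1,0,0.8,0,0],[0,0,1,0,0.8,0,0],[0,0,1,0,0.8,0,0],[0,0,1,0,0.8,0,0],[0,0,1,0,0.8,0,0]],
])

```text
time: 46.25
tool_pos: [0.5207, -0.1839, 0.3957]
tool_rot: [-0.633, 0.635, -0.311, 0.313]
contact_force: [0.6, -1.3, -0.4]
gripper_width: 0.001
```

Emit:
carry_out([
  [[0,0,1,0,0.8,0,0],[0,0,1,0,0.8,0,0],[0,0,1,0,0.8,0,0],[0,0,1,0,0.8,0,0],[0,0,1,0,0.8,0,0]],
])

```text
time: 46.75
tool_pos: [0.5207, -0.024, 0.3958]
tool_rot: [-0.678, 0.68, -0.196, 0.198]
contact_force: [0.6, 0.6, -0.6]
gripper_width: -0.001
```

Emit:
carry_out([
  [[0,0,1,0,0.6,0,0],[0,0,1,0,0.6,0,0],[0,0,1,0,0.3,0,0],[0,0,1,0,0.3,0,0],[0,0,1,0,0,0,0]],
])

```text
time: 47.25
tool_pos: [0.5208, 0.048, 0.3957]
tool_rot: [-0.703, 0.703, -0.075, 0.077]
contact_force: [0.1, 0.3, 0.1]
gripper_width: -0.002
```

Emit:
carry_out([
  [[-1,0,0,0,0,-0.4,0],[-1,0,0,0,0,-0.4,0],[-1,0,0,0,0,-0.4,0],[-1,0,0,0,0,-0.4,0],[-1,0,0,0,0,-0.4,0]],
])

```text
time: 47.75
tool_pos: [0.5205, 0.0467, 0.3154]
tool_rot: [-0.569, 0.815, -0.061, 0.09]
contact_force: [-0.6, -0.1, 0.4]
gripper_width: -0.001
```

Emit:
carry_out([
  [[-1,0,0,0,0,-0.3,0],[-1,0,0,0,0,-0.3,0],[-1,0,0,0,0,-0.3,0],[0,0,0,0,0,0,0]],
])

```text
time: 48.15
tool_pos: [0.5192, 0.0473, 0.277]
tool_rot: [-0.481, 0.87, -0.052, 0.093]
contact_force: [-0.6, 0.1, -1.2]
gripper_width: 0.003
```

Run:
```python
from h import *
st();f=grab_frame("wrist");cv2.imwrite("pics/w35.png",f)
cv2.imwrite("pics/t35.png",grab_frame("top"));cv2.imwrite("pics/s35.png",grab_frame("scene"))
```

```text
t 48.15 pos [0.5192 0.0473 0.277 ] rotcols x,y [[0.977, -0.179, 0.112], [-0.001, -0.532, -0.847]] F [-0.6  0.1 -1.2] w 0.003
```

View pics/w35.png

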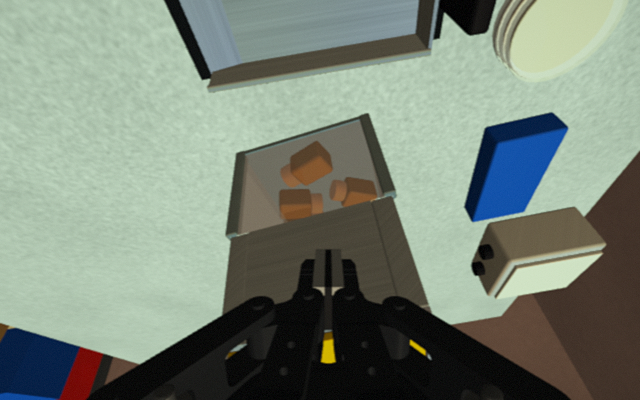

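Emit:
carry_out([
  [[-1,0,0,0,0.2,-0.5,0],[-1,0,0,0,0.2,-0.5,0],[-1,0,0,0,0.2,-0.5,0],[-1,0,0,0,0.2,-0.5,0],[0,0,0,0,0,0,0]],
])

```text
time: 48.8
tool_pos: [0.5198, 0.0791, 0.1989]
tool_rot: [-0.356, 0.929, -0.037, 0.1]
contact_force: [-0.2, -0.9, -1.0]
gripper_width: 0.001
```

Run:
```python
from h import *
st();f=grab_frame("wrist");cv2.imwrite("pics/w36.png",f);cv2.imwrite("pics/w36c.png",cv2.resize(f[50:250,180:480],None,fx=2.6,fy=2.6,interpolation=cv2.INTER_CUBIC)[::-1,::-1])
```

```text
t 48.8 pos [0.5198 0.0791 0.1989] rotcols x,y [[0.977, -0.14, 0.159], [0.003, -0.744, -0.668]] F [-0.2 -0.9 -1. ] w 0.001
```

View pics/w36.png

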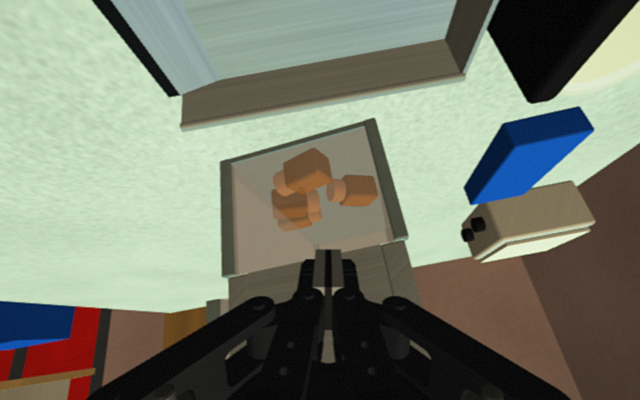

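View pics/w36c.png

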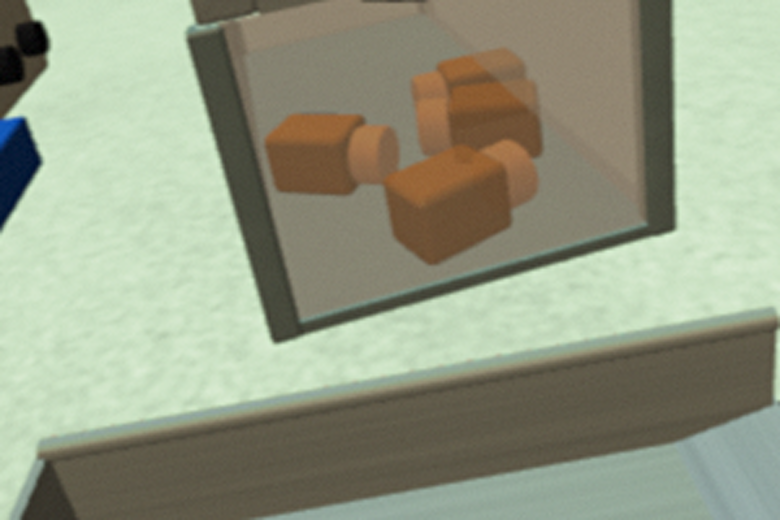

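Emit:
carry_out([
  [[1,0,0,-0.3,0,0.9,0],[1,0,0,-0.3,0,0.9,0],[1,0,0,-0.3,0.2,0.9,0],[1,0,0,-0.5,0.5,0.5,0],[1,0,0,-0.8,0.9,0,0]],
])

```text
time: 49.35
tool_pos: [0.4349, 0.1421, 0.3381]
tool_rot: [-0.515, 0.85, -0.052, 0.102]
contact_force: [-0.1, 0.9, -0.3]
gripper_width: 0.002
```

Emit:
carry_out([
  [[1,0,0,-0.2,0.95,0,40],[1,0,0,-0.2,0.95,0,40],[1,0,0,-0.2,0.95,0,40],[1,0,0,0,0.95,0,40],[1,0,0,0,0.95,0,40]],
])

```text
time: 49.85
tool_pos: [0.4098, 0.3338, 0.334]
tool_rot: [-0.655, 0.748, -0.068, 0.086]
contact_force: [0.6, -0.9, 0.7]
gripper_width: 0.47
```

Emit:
carry_out([
  [[1,0,0,0,0.95,0,40],[1,0,0,0,0.95,0,40],[0,0,0,0,0.9,0,40],[0,0,0,0,0,0,40],[0,0,0,0,0,0,40]],
])

```text
time: 50.35
tool_pos: [0.4099, 0.4446, 0.3327]
tool_rot: [0.703, -0.702, 0.074, -0.08]
contact_force: [0.3, -0.1, 0.3]
gripper_width: 0.471
```

Run:
```python
from h import *
st();f=grab_frame("top");cv2.imwrite("pics/t37.png",f);cv2.imwrite("pics/t37c.png",cv2.resize(f[150:300,150:520],None,fx=2.1,fy=2.1))
cv2.imwrite("pics/s37.png",grab_frame("scene"))
T=cam("top");im=f
hsv=cv2.cvtColor(im,cv2.COLOR_BGR2HSV);m=cv2.inRange(hsv,(22,120,80),(35,255,255));m[:, :340]=0
c=cv2.boundingRect(m[170:270,340:460]);print("cover px",c, "start:",cv2.boundingRect(cv2.inRange(cv2.cvtColor(cv2.imread('pics/top0.png'),cv2.COLOR_BGR2HSV),(22,120,80),(35,255,255))[170:270,340:460]))
```

```text
t 50.35 pos [0.4099 0.4446 0.3327] rotcols x,y [[0.976, -0.217, 0.009], [0.009, 0.001, -1.0]] F [ 0.3 -0.1  0.3] w 0.471
cover px (22, 20, 70, 61) start: (24, 20, 71, 61)
```

View pics/t37c.png

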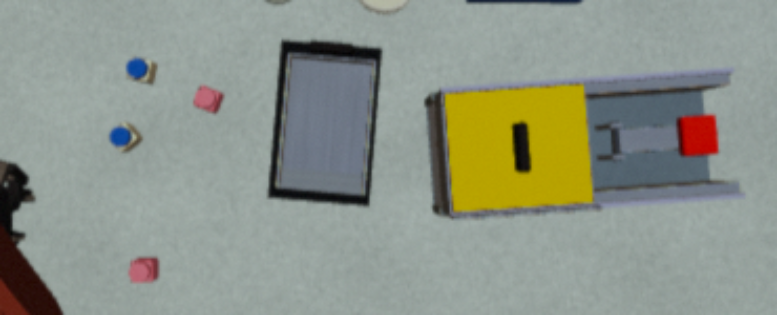

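View pics/s37.png

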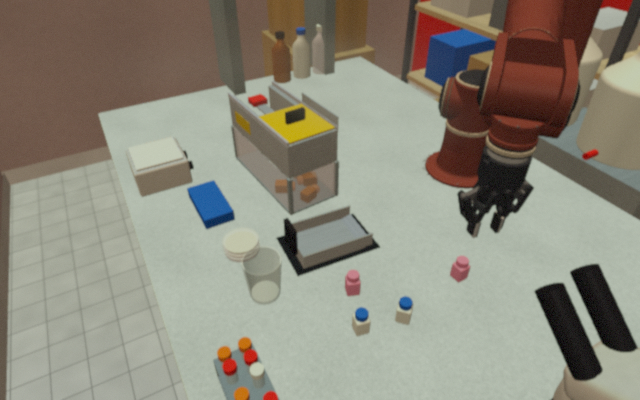

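Run:
```python
from plant import *
print(job_done())
```

```text
the job is handed in; nothing more can be done
None
```

The job is done and handed in at about 50 s. There were four used pots; all four are in the clear bin, and the empty tray is back on its mat.

**What I did:** I slid the cover open to its stop and stood the four pots in the tray. I carried the tray to the hopper, tipped it to 50° so they all dropped in, and put it back on the mat. I then slid the cover shut against its stop, about 168 mm of travel. Only after that did I press the red tab down to its stop.

**Last checks:**
- **Pots:** A close view through the bin's end wall shows four pots. None are left on the bench or in the tray.
- **Tray:** It lies flat with its grip plate on the original side, turned −3.6° against −3.5° for the mat.
- **Cover and tab:** The cover sits 1–2 pixels further shut than at the start, when it was slightly ajar. The tab has sprung back up.
- **Other things on the bench:** The fresh pots, pink look-alikes, slide box, dishes and beaker appear where they were.

**Disagreements and concerns:**
- **Tab position:** It measured about 220 mm from the hopper centre, not the stated 190 mm. I used the measured position and it pressed to its stop.
- **Second press:** The bench camera first showed only three pots, so I pressed the tab again. The view did not change, so the press was probably not needed; the fourth pot was hidden behind another.
- **Press force:** On that second press the closed fingertips met the tab's stop at a brief peak of about 58 N at the wrist. That is under the 120 N wrist limit. It is over the 40 N limit for the arm or gripper body, but only the fingertips were touching.

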